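# Start the drying-rail fixing screw square

### The job

Take the orange square-drive driver out of its wooden stand and, holding it in line with the leaning brass screw of the grey drying-rail bracket, press lightly and feel round until its square bit drops fully into the recess; only then turn the screw clockwise by one sixth of a turn (60 degrees), keeping the driver in line with the screw all the while. Then draw the driver straight out and put it back upright in the stand hole, down on its flange, and let go. Never force the bit on the screw or the bracket and leave the bowl, cup, bottle, spatula, jar and saucer where they are.

Things in the scene. Friction and masses are not known exactly. Their poses are not given: they have to be found in the camera images.
- driver_grip (a point): Centre of the orange handle, a square bar 28 x 28 mm, 70 mm long (35 mm above and below). z points up along the driver, away from its bit; x and y are normal to the handle's flats. At the start the driver stands upright in the stand.
- driver: The whole driver, about 160 g; origin at the end of its nose, same axes. Distances below the handle centre: flange (34 mm across) underside 42 mm, round shaft 18 mm across to 58 mm, square steel bit 12.7 mm wide (faces parallel to the handle's) from 58 to 78 mm, tapered nose (13.5 to 8.4 mm across) to 82 mm.
- driver_tip (a point): End of the driver's nose, on its axis, 82 mm below the handle centre; same axes.
- screw_mouth (a point): Centre of the mouth of the screw's recess while unpressed; fixed to the bracket, does not turn or sink. z is the screw's axis, out of the recess, leaning 0.175 rad from vertical to the bracket's -x; y is the bracket's y. The recess, 14.2 mm square and 12 mm deep, may be turned by any angle about z: feel or see it (a square repeats every quarter turn). Brass head 36 mm across, 16 mm high.
- screw (a joint): How far the screw has been turned clockwise (seen from above), rad, 0 at the start. Steady friction moment about 0.07 N m; it stays where left and sinks 1.5 mm per rad turned. It says nothing of the recess's angle at the start. All contact forces of driver on screw, end and sides added up, must stay under 30 N before it turns and 45 N while it turns.
- float (a joint): How far the screw is pressed down on its spring, m, 0 to 0.003; about 2 N to start, then 1 N per mm, then rigid. The bit's nose enters the recess 4 mm at any angle; pressed and turned, the square drops in when it lines up (within about 0.1 rad): the screw springs up over it and the press force falls away. The nose then meets the recess floor 12 mm in.
- bracket: Grey drying-rail bracket fixed to the counter: foot 130 x 80 x 8 mm, sloped block 78 x 62 mm with the screw, aluminium rail stub 22 mm thick, 120 mm long along y, 54 mm along +x, its top 30 mm high. Origin at the centre of the underside; the screw's mouth is 67 mm above the counter and 4 mm to -x of it.
- stand_hole (a point): Mouth centre of the round through-hole, 22 mm across with a 3 mm chamfer, in the top of the fixed wooden stand (70 x 70 x 44 mm). z up. The driver hangs in it with its flange on the stand's top; its tip is then 40 mm below this point and its handle centre 42 mm above it.
- rice_bowl: White ceramic rice bowl, 112 mm across, 55 mm high; origin under its centre. Leave alone.
- glass_cup: Empty glass cup, 72 mm across, 90 mm high; origin under its centre. Leave alone.
- pump_bottle: Frosted pump dispenser bottle, 68 mm across, 186 mm high; origin under its centre. Leave alone.
- spatula: Spatula lying flat on the counter, about 300 mm long; origin under its middle. Leave alone.
- jar: Jar with red cap, 64 mm across, 100 mm high; origin under its centre. Leave alone.
- saucer: Blue saucer, 120 mm across, 18 mm high; origin under its centre. Leave alone.
Not all that is in view belongs to the job. What is meant by the driver is not green, and is the smaller of those in its own colour.

How it is judged:
By the outcome, as a careful person would: the job done as asked, in the order asked, and still so for the second after the job is handed in, with the robot touching nothing.
It also fails if it takes over 72 s, if anything falls off the work surface, if the arm or the gripper's body presses on something with over 40 N, if the wrist force passes 120 N, or if a joint passes its speed limit or range.

### The arm

A 7-joint arm with a two-finger parallel gripper is mounted at the origin on the work surface. World frame = base frame: x ahead of the robot, y to its left, z up, the work surface at z = 0. Lengths are in m, angles in rad, forces in N, time in s.
With the tool pointing down it reaches from about 0.4 to 0.9 m from the base axis. Payload 5.5 kg.
Tool frame: the origin (TCP) lies at the very end of the fingers, on their centre line; the grasp point (between the pads) lies 19 mm behind it (manip.pinch_z is the distance from the TCP to the grasp point, in m); z points along the fingers, y is the line along which they close (so a half turn about z gives the same grasp; the last joint's range is limited). The gripper opens to 92 mm and grips with 3 to 60 N. Pads are 19 mm wide; open, the fingers measure 130 mm over their backs; the gripper's body (75 mm by 190 mm) begins 47 mm behind the grasp point.
Start: joints at [1.474, 0.501, -0.427, 1.55, 0.221, 1.138, -0.21], TCP at [0.229, -0.608, 0.227] pointing down, gripper open.
Joint ranges: [-2.88, 2.88], [-0.31, 2.03], [-1.54, 1.56], [0.2, 2.42], [-1.41, 4.55], [0.19, 2.02], [-2.57, 2.57]. Speed limits (rad/s): [2.57, 2.57, 3.14, 3.14, 3.14, 3.14, 3.14].

### API

Orientations are given as a unit quaternion [w, x, y, z].
In Python, from cell import manip gives the robot as it stands.
- The arm moves only by the tool send_rows, never from a script. Its argument "targets" is a list of rows, each an object of numbers: "gripper": the gripper's target within -1 to 1 (fully open at 1, half-way at 0, shut at -1); "x", "y", "z": the shift along the world's x, y, z in m; "yaw": the turn about the world's z in rad. A call has 1 to 8 rows; each row is the pose to reach, as a shift and turn from the pose commanded when the call began; what a row does not reach only later rows make up. A row lasts 1/10 s, in which the tool goes at most 50 mm and 8.59 degrees, less where a joint would pass 70% of its speed; a pose out of reach is approached as far as the arm can. A call with a gripper value outside its range is refused whole. The fingers move at their own pace and stop on an object; "squeeze" is the grip in N (left out, the last holds). Time passes only in rows, so rows that repeat a pose let the fingers close. It gives the time, the measured TCP pose, the force, the opening and the grip force at its end, in the units of the state.
- manip.read_state(): the state, without advancing time (a new reading comes with each control period).
- manip.grab_frame(name): name is "side" or "top" or "wrist"; returns a dict with "frame" (420x560x3 uint8, red, green, blue), "mtx" (3x3 intrinsics, pixels), "camera_from_world" (4x4, takes a point from world to camera coordinates). Camera axes: x right, y up, looking along -z (the intrinsics and any distortion apply to the point x, -y, -z); pixel columns grow to the right and rows downward; lengths in m; the calibration is good to about 2 mm. A picture is of the moment at which its call begins. There is no depth.
- manip.sign_off(): hands the job in; it is judged then, once.
The state is a dict: "t": time; "q": joint angles; "qd": joint speeds; "joint_torque": joint torques, N m; "ee_pos": TCP position; "eef_rot": TCP orientation; "ft_force": force on the tool from outside, world axes, zero at the start; "wrist_torque": the same for the moment, N m; "opening": finger opening in m; "grip_force": force on a finger pad.
Only numpy, scipy, OpenCV 4.12 (cv2) and the standard library are available. Lean on these libraries where they do the work, as an engineer would, in place of code of your own. Each camera call takes 0.05 s, during which the arm holds its last target. There are 200 camera calls.

## Working session

There is one attempt and no reset: what is moved stays moved. The work goes in short steps, Python scripts to look and compute and a tool call to move; the robot and the scene stay as the last step left them, time stands still between calls to the robot, and variables do not carry over. Pictures are saved under pics/ and viewed, at most 10 in all, crops included, and the job is handed in when it is done.

Besides the shell and the picture viewer there is one more tool, called by a JSON object that holds its "name" and its "arguments", one argument or row to a line. send_rows: Moves the arm, as the interface text tells. Its arguments: {"type":"object","properties":{"targets":{"type":"array","items":{"type":"object","properties":{"gripper":{"type":"number"},"x":{"type":"number"},"y":{"type":"number"},"z":{"type":"number"},"yaw":{"type":"number"}}}},"squeeze":{"type":"number"}},"required":["targets"]}

```bash
mkdir -p pics; ls
cat > h.py <<'E'
import numpy as np, cv2
from cell import manip
from scipy.spatial.transform import Rotation as R
def grab(n,save=None):
    f=manip.grab_frame(n)
    if save: cv2.imwrite(f'pics/{save}.png',f['frame'][:,:,::-1])
    return f
def ray(f,u,v):
    T=f['camera_from_world'];K=f['mtx']
    d=np.linalg.inv(K)@[u,v,1]; d=np.array([d[0],-d[1],-d[2]])
    Rm=T[:3,:3]; return -Rm.T@T[:3,3], Rm.T@d
def onz(f,u,v,z):
    o,d=ray(f,u,v); return o+d*(z-o[2])/d[2]
def tri(a,b):
    A=np.zeros((3,3));y=np.zeros(3)
    for o,d in (a,b):
        d=d/np.linalg.norm(d);P=np.eye(3)-np.outer(d,d);A+=P;y+=P@o
    return np.linalg.solve(A,y)
def proj(f,p):
    c=f['camera_from_world']@np.append(p,1);c=np.array([c[0],-c[1],-c[2]]);q=f['mtx']@c;return q[:2]/q[2]
E
python3 - <<'E'
from h import *
s=manip.read_state()
for k,v in s.items(): print(k,np.round(v,4))
w,x,y,z=s['eef_rot'];print(R.from_quat([x,y,z,w]).as_matrix().round(4))
print(manip.pinch_z,[a for a in dir(manip) if a[0]!='_'])
fs=[grab(n,n+'0') for n in('side','top')]
for f in fs: print(f['mtx'],ray(f,280,210), f.keys())
cv2.imwrite('pics/both.png',cv2.resize(np.vstack([f['frame'] for f in fs])[:,:,::-1],(450,675))[:600] if 0 else np.hstack([cv2.resize(f['frame'],(400,300)) for f in fs])[:,:,::-1])
E
```

```text
pics
t 0.0
q [ 1.4742  0.5018 -0.4268  1.5515  0.2208  1.1383 -0.2103]
qd [-0.0001 -0.0008 -0.0005  0.0016 -0.0007  0.0001  0.0012]
joint_torque [-8.00000e-04 -5.66597e+01 -5.81640e+00 -2.79108e+01 -6.88000e-02
  3.09000e-02  2.00000e-04]
ee_pos [ 0.2286 -0.6077  0.2257]
eef_rot [-9.000e-04  9.839e-01  1.789e-01 -1.000e-04]
ft_force [ 0.1821  0.2661 -0.0278]
wrist_torque [0.0348 0.0012 0.0477]
grip_force 0.0
opening 0.0921
[[ 9.360e-01  3.521e-01 -6.000e-04]
 [ 3.521e-01 -9.360e-01  1.800e-03]
 [ 0.000e+00 -1.900e-03 -1.000e+00]]
0.0188 ['Unreachable', 'grab_frame', 'pinch_z', 'read_state', 'sign_off']
[[414.51135809   0.         281.5863171 ]
 [  0.         414.51135809 214.93327128]
 [  0.           0.           1.        ]] (array([0.3065786 , 0.76621263, 0.87217554]), array([ 0.20913584, -0.70223647, -0.68064854])) dict_keys(['frame', 'mtx', 'camera_from_world'])
[[434.81360085   0.         280.94630096]
 [  0.         434.81360085 210.08226523]
 [  0.           0.           1.        ]] (array([ 0.35945582, -0.01363279,  1.30151827]), array([ 0.12560098, -0.02524396, -0.99176202])) dict_keys(['frame', 'mtx', 'camera_from_world'])
```

View pics/side0.png

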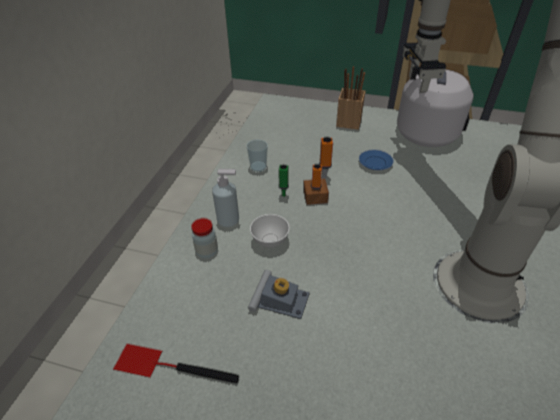

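View pics/top0.png

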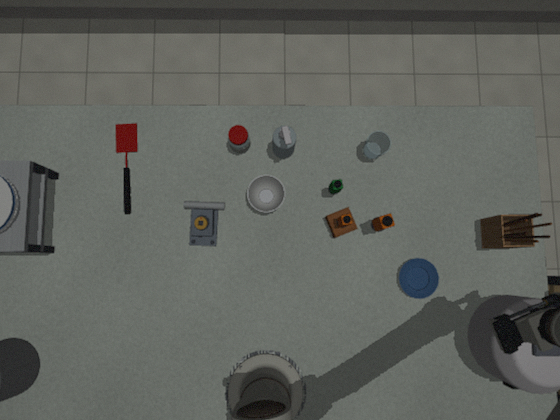

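```bash
cat > m1.py <<'E'
from h import *
for n in('top','side'):
    f=grab(n); im=f['frame']; hsv=cv2.cvtColor(im,cv2.COLOR_RGB2HSV)
    for nm,lo,hi in(('orange',(5,200,110),(16,255,255)),('brown',(4,90,50),(16,215,150)),('brass',(17,120,80),(28,255,255)),('grey',(100,25,50),(125,110,150)),('alu',(95,0,120),(125,40,255))):
        m=cv2.inRange(hsv,lo,hi); 
        nn,l,st,c=cv2.connectedComponentsWithStats(m)
        for i in range(1,nn):
            if st[i,4]>25 and nm!='alu':
                r=cv2.minAreaRect(np.argwhere(l==i)[:,::-1].astype(np.float32))
                print(n,nm,c[i].round(1),st[i,4],np.round(r[1],1),round(r[2],1),'z=0.03:',onz(f,*c[i],.03).round(3))
f=grab('top')['frame']; g=grab('side')['frame']
a=cv2.resize(f[170:260,170:270],(400,360),interpolation=cv2.INTER_CUBIC);b=cv2.resize(f[170:260,310:410],(400,360),interpolation=cv2.INTER_CUBIC)
cv2.imwrite('pics/c1.png',np.hstack([a,b])[:,:,::-1])
E
python3 m1.py
```

```text
top brown [341.1 222.1] 470 [23.3 23.9] 67.2 z=0.03: [ 0.484 -0.226  0.03 ]
top brown [381.1 222.9] 148 [13.  20.6] 71.6 z=0.03: [ 0.48  -0.345  0.03 ]
top brown [507.5 222. ] 122 [20. 28.] 90.0 z=0.03: [ 0.481 -0.724  0.03 ]
top brown [514.1 244. ] 93 [ 9. 32.] 90.0 z=0.03: [ 0.416 -0.739  0.03 ]
top brass [200.5 222.6] 96 [11. 11.] 90.0 z=0.03: [0.484 0.187 0.03 ]
top grey [ 10.2 190. ] 60 [34.   5.9] 65.0 z=0.03: [0.583 0.741 0.03 ]
top grey [203.5 227.6] 624 [26.  36.2] 2.7 z=0.03: [0.47  0.178 0.03 ]
top grey [  5.9 222.1] 32 [ 2.7 20. ] 40.6 z=0.03: [0.489 0.747 0.03 ]
top grey [434.5 270. ] 26 [25.1  4.5] 61.4 z=0.03: [ 0.341 -0.497  0.03 ]
top grey [553.2 350.8] 58 [ 9. 14.] 90.0 z=0.03: [ 0.108 -0.83   0.03 ]
top grey [537.7 351.7] 26 [10.6  4.9] 45.0 z=0.03: [ 0.106 -0.784  0.03 ]
side orange [326.  142.7] 28 [5. 9.] 90.0 z=0.03: [ 0.502 -0.488  0.03 ]
side brown [468.3  26.7] 1396 [52.7 53. ] 4.2 z=0.03: [-0.039 -1.809  0.03 ]
side brown [350.3 106.5] 910 [24.1 60.5] 9.1 z=0.03: [ 0.458 -0.768  0.03 ]
side brown [317.4 183.8] 632 [24.7 67. ] 5.6 z=0.03: [ 0.483 -0.252  0.03 ]
side brass [281.  285.1] 135 [13.4 12.7] 45.0 z=0.03: [0.488 0.162 0.03 ]
side grey [441.9  79.8] 31 [9. 6.] 90.0 z=0.03: [ 0.102 -1.103  0.03 ]
side grey [376.1 159.7] 113 [21. 34.] 90.0 z=0.03: [ 0.317 -0.429  0.03 ]
side grey [283.5 299.5] 1101 [44.  33.5] 18.4 z=0.03: [0.47  0.202 0.03 ]
```

View pics/c1.png

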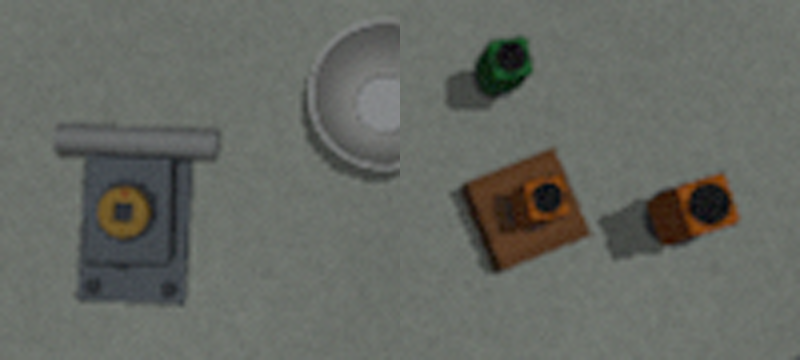

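{"name": "send_rows", "arguments": {
  "targets": [
    {"gripper": 1, "x": 0.03, "y": 0.03, "z": 0.04},
    {"x": 0.055, "y": 0.065, "z": 0.05},
    {"x": 0.08, "y": 0.1, "z": 0.05},
    {"x": 0.105, "y": 0.14, "z": 0.05},
    {"x": 0.13, "y": 0.18, "z": 0.05},
    {"x": 0.15, "y": 0.22, "z": 0.05},
    {"x": 0.17, "y": 0.26, "z": 0.05},
    {"x": 0.17, "y": 0.3, "z": 0.05}
  ]
}}

```text
invalid input
```

Run:
```python
from h import *
f=grab('wrist','w1');s=manip.read_state();print(s['ee_pos'],s['ft_force'])
o,d=ray(f,280,210);print(o-s['ee_pos'],d)
for p in([.483,-.225,.044],[.48,.17,.067]):print(proj(f,np.array(p)))
```

```text
[ 0.22882516 -0.6082243   0.22647486] [ 0.32424322  0.52892548 -0.40480064]
[0.07277828 0.02745776 0.15811819] [-0.27675553 -0.10146037 -0.95559399]
[-115.13540121 -353.96349095]
[-985.87452628 -793.5777529 ]
```

View pics/w1.png

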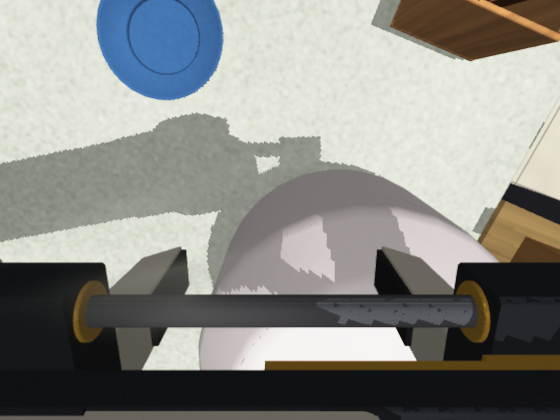

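{"name": "send_rows", "arguments": {
  "targets": [
    {"gripper": 1, "x": 0.02, "y": 0.03, "z": 0.03, "yaw": 0},
    {"gripper": 1, "x": 0.045, "y": 0.065, "z": 0.05, "yaw": 0},
    {"gripper": 1, "x": 0.07, "y": 0.1, "z": 0.05, "yaw": 0},
    {"gripper": 1, "x": 0.095, "y": 0.14, "z": 0.05, "yaw": 0},
    {"gripper": 1, "x": 0.12, "y": 0.18, "z": 0.05, "yaw": 0},
    {"gripper": 1, "x": 0.14, "y": 0.22, "z": 0.05, "yaw": 0},
    {"gripper": 1, "x": 0.16, "y": 0.26, "z": 0.05, "yaw": 0},
    {"gripper": 1, "x": 0.17, "y": 0.3, "z": 0.05, "yaw": 0}
  ]
}}

```text
t: 1.15
ee_pos: [0.4005, -0.3062, 0.2771]
eef_rot: [0.0, 0.984, 0.18, 0.001]
ft_force: [0.1, -0.2, 0.3]
opening: 0.0921
grip_force: 0.0
```

Run:
```python
from h import *
f=grab('wrist','w2');s=manip.read_state();print(s['t'],s['ee_pos'],s['ft_force'])
for p in([.483,-.225,.044],[.48,-.34,.1],[.48,.17,.067]):print(proj(f,np.array(p)))
```

```text
1.2 [ 0.4025523  -0.29823146  0.27720882] [ 0.94200334  6.11218787 -0.33434872]
[235.45612472  72.65536522]
[345.75852641 118.652437  ]
[-205.36320451 -100.2813448 ]
```

View pics/w2.png

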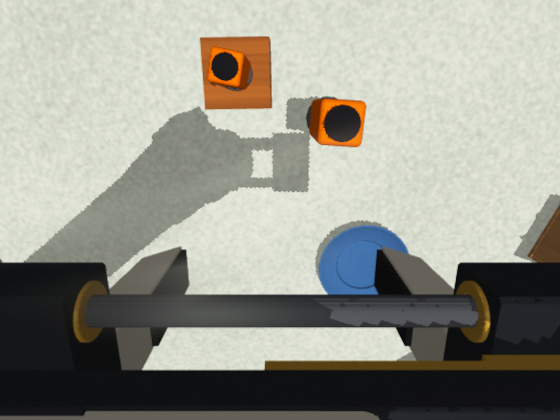

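```bash
cat > m2.py <<'E'
from h import *
f=grab('wrist'); t=grab('top'); im=f['frame'];hsv=cv2.cvtColor(im,cv2.COLOR_RGB2HSV)
print(manip.read_state()['ee_pos'])
def blobs(m,mn):
    n,l,st,c=cv2.connectedComponentsWithStats(m)
    return [(c[i],st[i,4],np.argwhere(l==i)[:,::-1].astype(np.float32)) for i in range(1,n) if st[i,4]>mn]
def caps(f):
    h=cv2.cvtColor(f['frame'],cv2.COLOR_RGB2HSV); near=cv2.dilate(cv2.inRange(h,(5,170,60),(16,255,255)),np.ones((9,9)))
    return blobs(cv2.inRange(h,(0,0,0),(180,255,45))&near,30)
for n,g in(('w',f),('t',t)):
    for c,a,_ in caps(g): print(n,'cap',c.round(1),a,'z.121',onz(g,*c,.121).round(4))
wc=caps(f);tc=caps(t)
for a in wc:
    for b in tc: print('tri',a[0].round(),b[0].round(),tri(ray(f,*a[0]),ray(t,*b[0])).round(4))
m=cv2.inRange(hsv,(5,150,225),(20,255,255))
for c,a,p in blobs(m,100):
    r=cv2.minAreaRect(p); b=cv2.boxPoints(r); B=np.array([onz(f,*q,.121)[:2] for q in b]); e=B-np.roll(B,1,0)
    print('orange',c.round(1),a,B.mean(0).round(4),np.linalg.norm(e,axis=1).round(4),np.degrees(np.arctan2(e[:,1],e[:,0])).round(1))
m=cv2.inRange(hsv,(4,90,60),(16,225,200))|cv2.inRange(hsv,(5,150,150),(20,255,255))
for c,a,p in blobs(cv2.morphologyEx(m,cv2.MORPH_CLOSE,np.ones((15,15))),1500):
    b=cv2.boxPoints(cv2.minAreaRect(p)); B=np.array([onz(f,*q,.044)[:2] for q in b]);e=B-np.roll(B,1,0)
    print('stand',c.round(1),a,B.mean(0).round(4),np.linalg.norm(e,axis=1).round(4),np.degrees(np.arctan2(e[:,1],e[:,0])).round(1))
E
python3 m2.py
```

```text
[ 0.40025074 -0.30531931  0.2772612 ]
w cap [234.1  72. ] 333 z.121 [ 0.4825 -0.2251  0.121 ]
w cap [348.9 119.9] 224 z.121 [ 0.4818 -0.33    0.121 ]
t cap [346.5 219. ] 38 z.121 [ 0.4832 -0.2258  0.121 ]
t cap [386.8 220.6] 72 z.121 [ 0.478  -0.3371  0.121 ]
tri [234.  72.] [346. 219.] [ 0.4827 -0.2254  0.1236]
tri [234.  72.] [387. 221.] [ 0.4642 -0.2645  0.3784]
tri [349. 120.] [346. 219.] [ 0.4724 -0.2474  0.2864]
tri [349. 120.] [387. 221.] [ 0.4786 -0.3286  0.1423]
orange [236.3  71.8] 387 [ 0.4828 -0.2257] [0.0262 0.0264 0.0256 0.0265] [ 102.2    8.4  -77.6 -170.2]
orange [356.1 122.7] 508 [ 0.4755 -0.3351] [0.0379 0.0368 0.0367 0.037 ] [ 105.    17.   -74.8 -161. ]
orange [334.  143.1] 139 [ 0.4583 -0.3272] [0.0222 0.0106 0.0221 0.0108] [  65.9  -25.  -113.7  155.9]
stand [245.2  77.4] 4331 [ 0.4825 -0.2251] [0.0698 0.0691 0.0696 0.0729] [  19.1  -67.7 -157.7  112.3]
stand [341.7 126.7] 1526 [ 0.4731 -0.3443] [0.062  0.049  0.0598 0.0493] [ 105.6   17.1  -74.2 -160.3]
```

{"name": "send_rows", "arguments": {
  "targets": [
    {"gripper": 1, "x": 0.03, "y": 0.03, "z": 0, "yaw": -0.1},
    {"gripper": 1, "x": 0.06, "y": 0.06, "z": 0, "yaw": -0.176},
    {"gripper": 1, "x": 0.083, "y": 0.082, "z": 0, "yaw": -0.176},
    {"gripper": 1, "x": 0.083, "y": 0.082, "z": -0.04, "yaw": -0.176},
    {"gripper": 1, "x": 0.083, "y": 0.082, "z": -0.08, "yaw": -0.176},
    {"gripper": 1, "x": 0.083, "y": 0.082, "z": -0.11, "yaw": -0.176},
    {"gripper": 1, "x": 0.083, "y": 0.082, "z": -0.12, "yaw": -0.176},
    {"gripper": 1, "x": 0.083, "y": 0.082, "z": -0.12, "yaw": -0.176}
  ]
}}

```text
t: 2.1
ee_pos: [0.4808, -0.227, 0.1554]
eef_rot: [-0.001, 0.996, 0.091, -0.001]
ft_force: [-0.4, -0.0, 1.1]
opening: 0.0914
grip_force: 0.0
```

```bash
cat > st.py <<'E'
from h import *
s=manip.read_state();w,x,y,z=s['eef_rot'];M=R.from_quat([x,y,z,w]).as_matrix()
print('t',round(s['t'],2),'p',s['ee_pos'].round(4) if hasattr(s['ee_pos'],'round') else np.round(s['ee_pos'],4),'yaw_x',np.degrees(np.arctan2(M[1,0],M[0,0])).round(2),'tz',M[:,2].round(4),'F',np.round(s['ft_force'],2),'M',np.round(s['wrist_torque'],3),'op',round(s['opening'],4),'g',round(s['grip_force'],1),'q',np.round(s['q'],2))
E
python3 st.py
```

```text
t 2.1 p [ 0.4808 -0.227   0.1554] yaw_x 10.45 tz [-0.0026  0.0015 -1.    ] F [-0.39 -0.04  1.1 ] M [-0.004  0.008  0.003] op 0.0914 g 0.0 q [ 0.88  0.41 -0.6   1.91  0.29  0.91 -1.25]
```

{"name": "send_rows", "arguments": {
  "targets": [
    {"gripper": 1, "x": 0.0015, "y": 0.0015, "z": -0.03, "yaw": 0},
    {"gripper": 1, "x": 0.0015, "y": 0.0015, "z": -0.055, "yaw": 0},
    {"gripper": 1, "x": 0.0015, "y": 0.0015, "z": -0.072, "yaw": 0},
    {"gripper": -0.2, "x": 0.0015, "y": 0.0015, "z": -0.072, "yaw": 0},
    {"gripper": -0.6, "x": 0.0015, "y": 0.0015, "z": -0.072, "yaw": 0},
    {"gripper": -1, "x": 0.0015, "y": 0.0015, "z": -0.072, "yaw": 0},
    {"gripper": -1, "x": 0.0015, "y": 0.0015, "z": -0.072, "yaw": 0},
    {"gripper": -1, "x": 0.0015, "y": 0.0015, "z": -0.072, "yaw": 0}
  ],
  "squeeze": 12
}}

```text
t: 2.9
ee_pos: [0.4837, -0.2252, 0.0854]
eef_rot: [0.0, 0.996, 0.092, 0.0]
ft_force: [-0.5, -0.3, -0.4]
opening: 0.0562
grip_force: 0.0
```

```bash
python3 st.py
```

```text
t 2.9 p [ 0.4837 -0.2252  0.0854] yaw_x 10.51 tz [ 9.e-04 -7.e-04 -1.e+00] F [-0.46 -0.3  -0.38] M [ 0.027  0.002 -0.026] op 0.0562 g 0.0 q [ 0.83  0.51 -0.55  1.95  0.38  0.78 -1.33]
```

{"name": "send_rows", "arguments": {
  "targets": [
    {"gripper": -1, "x": 0, "y": 0, "z": -0.003, "yaw": 0},
    {"gripper": -1, "x": 0, "y": 0, "z": -0.003, "yaw": 0},
    {"gripper": -1, "x": 0, "y": 0, "z": -0.003, "yaw": 0},
    {"gripper": -1, "x": 0, "y": 0, "z": -0.003, "yaw": 0},
    {"gripper": -1, "x": 0, "y": 0, "z": -0.003, "yaw": 0}
  ]
}}

```text
t: 3.4
ee_pos: [0.4857, -0.2256, 0.0838]
eef_rot: [0.002, 0.996, 0.092, 0.002]
ft_force: [-0.9, 1.3, 11.2]
opening: 0.0281
grip_force: 12.0
```

```bash
python3 st.py
```

```text
t 3.4 p [ 0.4857 -0.2256  0.0838] yaw_x 10.59 tz [ 0.0042 -0.0027 -1.    ] F [-0.94  1.34 11.17] M [-0.844  0.189 -0.025] op 0.0281 g 12.0 q [ 0.83  0.52 -0.55  1.95  0.38  0.77 -1.33]
```

{"name": "send_rows", "arguments": {
  "targets": [
    {"gripper": -1, "x": 0, "y": 0, "z": 0.01, "yaw": 0},
    {"gripper": -1, "x": 0, "y": 0, "z": 0.03, "yaw": 0},
    {"gripper": -1, "x": 0, "y": 0, "z": 0.03, "yaw": 0},
    {"gripper": -1, "x": -0.004, "y": -0.001, "z": 0.03, "yaw": 0},
    {"gripper": -1, "x": -0.008, "y": -0.0015, "z": 0.03, "yaw": 0},
    {"gripper": -1, "x": -0.012, "y": -0.002, "z": 0.03, "yaw": 0},
    {"gripper": -1, "x": -0.014, "y": -0.0025, "z": 0.03, "yaw": 0},
    {"gripper": -1, "x": -0.014, "y": -0.0025, "z": 0.03, "yaw": 0}
  ],
  "squeeze": 10
}}

```text
t: 4.2
ee_pos: [0.4686, -0.2275, 0.1113]
eef_rot: [-0.0, 0.996, 0.092, -0.0]
ft_force: [0.3, -0.7, -1.4]
opening: 0.028
grip_force: 10.0
```

```bash
python3 st.py
python3 - <<'E'
from h import *
grab('wrist','w3')
E
```

```text
t 4.2 p [ 0.4686 -0.2275  0.1113] yaw_x 10.5 tz [-1.e-03  2.e-04 -1.e+00] F [ 0.26 -0.73 -1.39] M [-0.134 -0.275 -0.028] op 0.028 g 10.0 q [ 0.87  0.46 -0.58  1.96  0.34  0.82 -1.28]
```

View pics/w3.png

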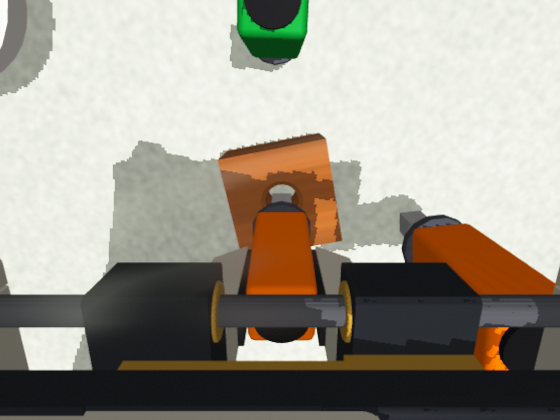

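{"name": "send_rows", "arguments": {
  "targets": [
    {"gripper": -1, "x": 0, "y": 0, "z": 0.03, "yaw": 0},
    {"gripper": -1, "x": 0, "y": 0, "z": 0.07, "yaw": 0},
    {"gripper": -1, "x": 0, "y": 0.02, "z": 0.11, "yaw": 0},
    {"gripper": -1, "x": 0, "y": 0.05, "z": 0.13, "yaw": 0},
    {"gripper": -1, "x": -0.02, "y": 0.09, "z": 0.13, "yaw": 0},
    {"gripper": -1, "x": -0.04, "y": 0.13, "z": 0.13, "yaw": 0},
    {"gripper": -1, "x": -0.05, "y": 0.17, "z": 0.13, "yaw": -0.1},
    {"gripper": -1, "x": -0.06, "y": 0.21, "z": 0.13, "yaw": -0.17}
  ],
  "squeeze": 25
}}

```text
t: 5.05
ee_pos: [0.4076, -0.0161, 0.2414]
eef_rot: [0.0, 1.0, 0.005, -0.001]
ft_force: [1.5, -1.1, -1.6]
opening: 0.028
grip_force: 25.0
```

{"name": "send_rows", "arguments": {
  "targets": [
    {"gripper": -1, "x": 0, "y": 0.04, "z": 0, "yaw": 0},
    {"gripper": -1, "x": 0, "y": 0.08, "z": 0, "yaw": 0},
    {"gripper": -1, "x": 0, "y": 0.12, "z": 0, "yaw": 0},
    {"gripper": -1, "x": 0, "y": 0.16, "z": 0, "yaw": 0},
    {"gripper": -1, "x": 0, "y": 0.19, "z": 0, "yaw": 0},
    {"gripper": -1, "x": 0, "y": 0.19, "z": 0, "yaw": 0},
    {"gripper": -1, "x": 0, "y": 0.19, "z": 0, "yaw": 0}
  ]
}}

```text
t: 5.75
ee_pos: [0.4084, 0.1729, 0.2412]
eef_rot: [0.0, 1.0, 0.008, -0.001]
ft_force: [-0.1, -0.8, -1.1]
opening: 0.0276
grip_force: 25.0
```

```bash
python3 st.py
python3 - <<'E'
from h import *
f=grab('wrist','w4');t=grab('top');s=grab('side')
print(tri(ray(t,200.5,222.6),ray(s,281,285.1)),onz(t,200.5,222.6,.067),onz(s,281,285.1,.067))
E
```

```text
t 5.75 p [0.4084 0.1729 0.2412] yaw_x 0.93 tz [-1.9e-03 -6.0e-04 -1.0e+00] F [-0.05 -0.79 -1.14] M [ 0.064  0.055 -0.026] op 0.0276 g 25.0 q [ 0.44  0.17 -0.98  2.01  0.16  1.04 -2.17]
[0.48181928 0.18239384 0.05793584] [0.48087279 0.18095682 0.067     ] [0.47992365 0.18889553 0.067     ]
```

View pics/w4.png

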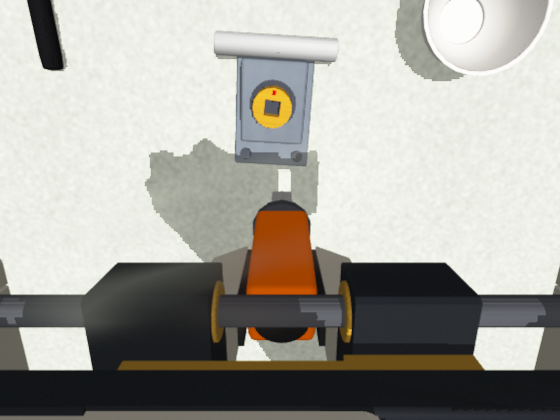

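```bash
cat > scr.py <<'E'
from h import *
def scr(f,zc=.067,v=True):
    im=f['frame'];h=cv2.cvtColor(im,cv2.COLOR_RGB2HSV)
    m=cv2.inRange(h,(17,120,90),(32,255,255))
    n,l,st,c=cv2.connectedComponentsWithStats(m);i=1+np.argmax(st[1:,4]);p=np.argwhere(l==i)[:,::-1].astype(np.float32)
    hull=cv2.convexHull(p);(e,ax,an)=cv2.fitEllipse(hull)
    M=cv2.moments(hull);cen=np.array([M['m10'],M['m01']])/M['m00']
    P=onz(f,*cen,zc)
    hm=np.zeros(m.shape,np.uint8);cv2.fillConvexPoly(hm,hull.astype(np.int32),1)
    g=h[:,:,1]*1.0
    dark=((hm>0)&(m==0)).astype(np.uint8)
    red=cv2.inRange(h,(0,150,90),(8,255,255))|cv2.inRange(h,(172,150,90),(180,255,255)); red=red&(cv2.dilate(hm,np.ones((3,3)))*255)
    n2,l2,s2,c2=cv2.connectedComponentsWithStats(dark*(red==0).astype(np.uint8)); j=1+np.argmax(s2[1:,4]); q=np.argwhere(l2==j)[:,::-1].astype(np.float32)
    r=cv2.minAreaRect(q);b=cv2.boxPoints(r);Q=np.array([onz(f,*x,zc)[:2] for x in b]);ee=Q-np.roll(Q,1,0)
    rc=np.argwhere(red>0)[:,::-1].mean(0) if red.any() else np.array([0,0]);RP=onz(f,*rc,zc)
    d=RP-P
    print('head',cen.round(1),ax,P.round(4),'square c',Q.mean(0).round(4),np.linalg.norm(ee,axis=1).round(4),(np.degrees(np.arctan2(ee[:,1],ee[:,0]))%90).round(1),'red',rc.round(1),np.degrees(np.arctan2(d[1],d[0])).round(1),np.hypot(*d[:2]).round(4))
    return P,Q.mean(0)
E
python3 - <<'E'
from scr import *
f=grab('wrist');im=f['frame'];h=cv2.cvtColor(im,cv2.COLOR_RGB2HSV);scr(f)
# foot mask
m=cv2.inRange(h,(100,30,60),(125,130,220));m[170:]=0;m=cv2.morphologyEx(m,cv2.MORPH_OPEN,np.ones((3,3)))
n,l,st,c=cv2.connectedComponentsWithStats(m);i=1+np.argmax(st[1:,4]);p=np.argwhere(l==i)[:,::-1].astype(np.float32);hull=cv2.convexHull(p)[:,0]
ap=cv2.approxPolyDP(hull,4,True)[:,0];print('foot',ap.tolist(),[onz(f,*x,.008)[:2].round(3).tolist() for x in ap])
# rail
r=cv2.inRange(h,(0,0,120),(180,30,255));print(im[46,280],im[46,200],h[46,280],h[46,200])
# driver tilt predictions
s=manip.read_state();w,x,y,z=s['eef_rot'];M=R.from_quat([x,y,z,w]).as_matrix();pv=s['ee_pos']-manip.pinch_z*M[:,2]
for off in(-.003,0,.003):
  for th in(0,.1,.17,.24):
    D=R.from_rotvec(-th*np.array([0,1,0])).as_matrix() # tip to +x
    f_=lambda dx,dy,dz:proj(f,pv+D@np.array([dx+off,dy,dz])).round(1)
    print(off,th,'edge',f_(.014,.014,-.0516),f_(.014,-.014,-.0516),'tip',f_(0,0,-.0986),'bit',f_(.00635,0,-.0746))
o=cv2.inRange(h,(5,150,60),(20,255,255));
for cc in(265,282,300): rr=np.where(o[:,cc]>0)[0];print(cc,rr.min(),im[140:205:4,cc].tolist() if cc==282 else '')
E
```

```text
head [315.6 362.8] (18.131378173828125, 434.6513671875) [0.2043 0.1288 0.067 ] square c [0.2089 0.2112] [0.0071 0.2253 0.007  0.2265] [84.9  1.5  4.3  1.5] red [0 0] 37.6 0.454
foot [[310.0, 63.0], [304.0, 139.0], [235.0, 158.0], [235.0, 59.0]] [[0.524, 0.142], [0.447, 0.146], [0.426, 0.221], [0.527, 0.219]]
[239 238 238] [243 245 237] [  0   1 239] [ 38   8 245]
-0.003 0 edge [256.2 222.7] [305.3 223.3] tip [280.4 219.8] bit [280.6 222.4]
-0.003 0.1 edge [256. 215.] [305.8 215.5] tip [280.6 206.5] bit [280.7 211.7]
-0.003 0.17 edge [255.8 209.7] [306.2 210.3] tip [280.7 197.3] bit [280.8 204.2]
-0.003 0.24 edge [255.5 204.6] [306.6 205.2] tip [280.8 188.1] bit [280.9 196.9]
0 0 edge [256.1 217.7] [305.5 218.3] tip [280.5 215.7] bit [280.6 218. ]
0 0.1 edge [255.9 210. ] [306.  210.6] tip [280.6 202.5] bit [280.8 207.3]
0 0.17 edge [255.7 204.9] [306.4 205.5] tip [280.8 193.3] bit [280.9 199.9]
0 0.24 edge [255.4 199.8] [306.8 200.5] tip [280.9 184.2] bit [281.  192.6]
0.003 0 edge [256.1 212.7] [305.7 213.3] tip [280.5 211.7] bit [280.7 213.5]
0.003 0.1 edge [255.8 205.1] [306.2 205.7] tip [280.7 198.5] bit [280.8 202.8]
0.003 0.17 edge [255.6 199.9] [306.7 200.5] tip [280.8 189.3] bit [280.9 195.5]
0.003 0.24 edge [255.3 195. ] [307.1 195.6] tip [280.9 180.2] bit [281.1 188.3]
265 87 
282 92 [[148, 156, 168], [125, 133, 143], [161, 170, 182], [164, 173, 183], [164, 175, 183], [112, 117, 120], [109, 114, 117], [231, 233, 224], [239, 240, 233], [244, 246, 239], [244, 246, 239], [243, 245, 238], [243, 245, 237], [109, 107, 106], [108, 107, 105], [57, 58, 60], [51, 54, 59]]
300 211
```

```bash
sed -i 's/^    n,l,st,c=cv2.connectedComponentsWithStats(m);i/    m[:,:180]=0;m[:,400:]=0;m[210:]=0\n    n,l,st,c=cv2.connectedComponentsWithStats(m);i/' scr.py
python3 - <<'E'
from scr import *
f=grab('wrist');P,Q=scr(f);h=cv2.cvtColor(f['frame'],cv2.COLOR_RGB2HSV)
# rail: bright low-sat vs counter via edges
g=cv2.cvtColor(f['frame'],cv2.COLOR_RGB2GRAY)
L=cv2.HoughLinesP(cv2.Canny(g,25,75)[:175],1,np.pi/360,25,minLineLength=35,maxLineGap=4)
for l in L[:,0]:
    if 200<l[0]<345 and 200<l[2]<345:
        z=.03 if l[1]<60 else .008
        a=onz(f,l[0],l[1],z);b=onz(f,l[2],l[3],z);d=b-a;print(l,a[:2].round(3),b[:2].round(3),np.degrees(np.arctan2(d[1],d[0])).round(1))
t=grab('top');P2=onz(t,200.5,222.6,.067)
cv2.imwrite('pics/c2.png',cv2.resize(f['frame'][25:175,205:345],(560,600),interpolation=cv2.INTER_CUBIC)[:,:,::-1])
E
```

```text
head [269.3 107.8] (39.800575256347656, 42.20112609863281) [0.4809 0.1821 0.067 ] square c [0.4806 0.1821] [0.0131 0.0112 0.013  0.0112] [81.6 80.  81.6 80.7] red [271.1  93.6] -7.3 0.0123
[212  34 336  42] [0.547 0.238] [0.542 0.12 ] -92.6
[235  56 309  60] [0.528 0.216] [0.525 0.145] -92.1
[212  32 260  34] [0.549 0.238] [0.547 0.192] -91.4
[232 144 234  55] [0.441 0.224] [0.531 0.22 ] -2.9
[271  61 327  65] [0.526 0.182] [0.523 0.125] -93.0
[299 145 306  66] [0.441 0.151] [0.522 0.146] -3.5
[242 143 296 146] [0.442 0.213] [0.44  0.154] -92.4
[308 119 312  60] [0.469 0.142] [0.528 0.14 ] -2.0
[239 117 239  68] [0.47  0.216] [0.519 0.215] -1.2
[237 119 237  74] [0.468 0.218] [0.513 0.217] -1.3
[233 163 276 166] [0.42  0.224] [0.418 0.176] -93.3
[298 145 302  80] [0.441 0.152] [0.508 0.15 ] -2.0
[238 141 280 142] [0.445 0.218] [0.444 0.172] -90.6
```

View pics/c2.png

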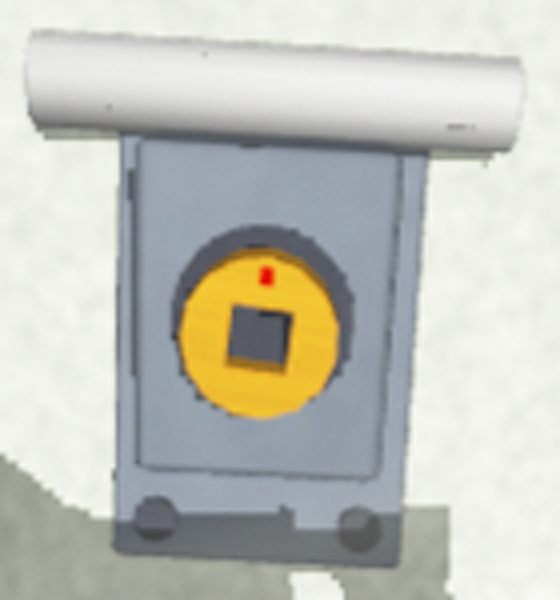

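{"name": "send_rows", "arguments": {
  "targets": [
    {"gripper": -1, "x": 0, "y": -0.02, "z": 0.0, "yaw": 0.14},
    {"gripper": -1, "x": 0.01, "y": -0.04, "z": 0, "yaw": 0.28},
    {"gripper": -1, "x": 0.02, "y": -0.06, "z": 0, "yaw": 0.42},
    {"gripper": -1, "x": 0.03, "y": -0.08, "z": 0, "yaw": 0.56},
    {"gripper": -1, "x": 0.03, "y": -0.1, "z": 0, "yaw": 0.7},
    {"gripper": -1, "x": 0.03, "y": -0.12, "z": 0, "yaw": 0.84},
    {"gripper": -1, "x": 0.03, "y": -0.14, "z": 0, "yaw": 0.98},
    {"gripper": -1, "x": 0.03, "y": -0.16, "z": 0, "yaw": 1.12}
  ]
}}

```text
t: 6.85
ee_pos: [0.4392, 0.011, 0.2418]
eef_rot: [0.0, 0.842, 0.539, -0.0]
ft_force: [-0.1, -0.8, -1.9]
opening: 0.0276
grip_force: 25.0
```

{"name": "send_rows", "arguments": {
  "targets": [
    {"gripper": -1, "x": 0.01, "y": -0.02, "z": 0.0, "yaw": 0.14},
    {"gripper": -1, "x": 0.02, "y": -0.04, "z": 0, "yaw": 0.28},
    {"gripper": -1, "x": 0.03, "y": -0.07, "z": 0, "yaw": 0.42},
    {"gripper": -1, "x": 0.04, "y": -0.1, "z": 0, "yaw": 0.56},
    {"gripper": -1, "x": 0.05, "y": -0.13, "z": 0, "yaw": 0.7},
    {"gripper": -1, "x": 0.056, "y": -0.16, "z": 0, "yaw": 0.84},
    {"gripper": -1, "x": 0.056, "y": -0.19, "z": 0, "yaw": 0.98},
    {"gripper": -1, "x": 0.056, "y": -0.21, "z": 0, "yaw": 1.12}
  ]
}}

```text
t: 7.65
ee_pos: [0.4947, -0.201, 0.2414]
eef_rot: [-0.0, 0.429, 0.903, -0.0]
ft_force: [0.3, 0.4, -1.0]
opening: 0.0278
grip_force: 25.0
```

{"name": "send_rows", "arguments": {
  "targets": [
    {"gripper": -1, "x": 0, "y": -0.01, "z": 0.0, "yaw": 0.14},
    {"gripper": -1, "x": 0, "y": -0.03, "z": 0, "yaw": 0.28},
    {"gripper": -1, "x": 0, "y": -0.03, "z": -0.03, "yaw": 0.42},
    {"gripper": -1, "x": 0, "y": -0.03, "z": -0.06, "yaw": 0.56},
    {"gripper": -1, "x": 0, "y": -0.03, "z": -0.075, "yaw": 0.7},
    {"gripper": -1, "x": 0, "y": -0.03, "z": -0.075, "yaw": 0.738},
    {"gripper": -1, "x": 0, "y": -0.03, "z": -0.075, "yaw": 0.738},
    {"gripper": -1, "x": 0, "y": -0.03, "z": -0.075, "yaw": 0.738}
  ]
}}

```text
t: 8.45
ee_pos: [0.4953, -0.228, 0.1668]
eef_rot: [0.0, 0.076, 0.997, 0.0]
ft_force: [-0.5, -0.6, -1.3]
opening: 0.0279
grip_force: 25.0
```

```bash
cat > drv.py <<'E'
from h import *
# driver tilt/offset from the wrist view: bottom edge of the handle's camera-side face and nose end
def frame():
    s=manip.read_state();w,x,y,z=s['eef_rot'];M=R.from_quat([x,y,z,w]).as_matrix()
    M[:,2]=[0,0,-1];M[2,:2]=0
    T=np.c_[M[:,0],-M[:,1],[0,0,1]] # x tool, left, up
    return T,s['ee_pos']+[0,0,manip.pinch_z]
def pt(T,pv,off,th,p):
    D=R.from_euler('y',-th).as_matrix(); return pv+T@(D@(np.array(p)+[off,0,0])) # th>0: tip to +tool x
E
python3 st.py
python3 - <<'E'
from drv import *
f=grab('wrist','w5');im=f['frame'];h=cv2.cvtColor(im,cv2.COLOR_RGB2HSV)
T,pv=frame()
for th in(.1,.2,.3): print(th,proj(f,pt(T,pv,-.005,th,[.014,0,-.0516])),proj(f,pt(T,pv,-.005,th,[0,0,-.0986])))
print(proj(f,[.4826,-.2253,.044]))
cv2.imwrite('pics/w5.png',im[:,:,::-1])
E
```

```text
t 8.45 p [ 0.4953 -0.228   0.1668] yaw_x 171.28 tz [ 1.e-04  0.e+00 -1.e+00] F [-0.53 -0.63 -1.28] M [ 0.089 -0.224  0.034] op 0.0279 g 25.0 q [ 1.27  0.68 -1.21  1.86  0.71  1.13  1.21]
0.1 [281.41383676 219.81622497] [281.48080743 210.47315638]
0.2 [281.42036792 212.27961856] [281.49618843 197.2893062 ]
0.3 [281.42567118 205.09205454] [281.51045195 184.22547609]
[282.37425769 185.10347992]
```

View pics/w5.png

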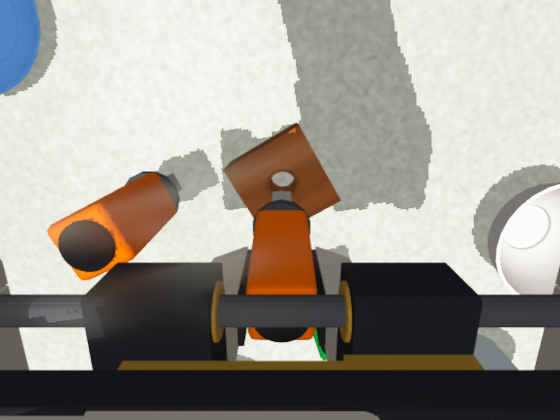

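{"name": "send_rows", "arguments": {
  "targets": [
    {"gripper": -1, "x": 0, "y": 0.0005, "z": -0.025, "yaw": 0},
    {"gripper": -1, "x": 0, "y": 0.0005, "z": -0.04, "yaw": 0},
    {"gripper": -1, "x": 0, "y": 0.0005, "z": -0.05, "yaw": 0},
    {"gripper": -1, "x": 0, "y": 0.0005, "z": -0.06, "yaw": 0},
    {"gripper": -1, "x": 0, "y": 0.0005, "z": -0.06, "yaw": 0}
  ],
  "squeeze": 10
}}

```text
t: 9.0
ee_pos: [0.4947, -0.2267, 0.1056]
eef_rot: [-0.001, 0.075, 0.997, 0.0]
ft_force: [-0.1, -0.4, -1.2]
opening: 0.0284
grip_force: 10.0
```

```bash
python3 st.py
```

```text
t 9.0 p [ 0.4947 -0.2267  0.1056] yaw_x 171.42 tz [-1.7e-03  8.0e-04 -1.0e+00] F [-0.11 -0.38 -1.17] M [ 0.111 -0.161  0.041] op 0.0284 g 10.0 q [ 1.21  0.75 -1.13  1.9   0.8   1.04  1.15]
```

{"name": "send_rows", "arguments": {
  "targets": [
    {"gripper": -1, "x": -0.006, "y": 0.001, "z": 0, "yaw": 0},
    {"gripper": -1, "x": -0.012, "y": 0.002, "z": 0, "yaw": 0},
    {"gripper": -1, "x": -0.018, "y": 0.003, "z": 0, "yaw": 0},
    {"gripper": -1, "x": -0.023, "y": 0.0035, "z": 0, "yaw": 0},
    {"gripper": -1, "x": -0.028, "y": 0.004, "z": 0, "yaw": 0},
    {"gripper": -1, "x": -0.032, "y": 0.005, "z": 0, "yaw": 0},
    {"gripper": -1, "x": -0.0345, "y": 0.005, "z": 0, "yaw": 0},
    {"gripper": -1, "x": -0.0345, "y": 0.005, "z": 0, "yaw": 0}
  ]
}}

```text
t: 9.8
ee_pos: [0.4603, -0.2218, 0.1066]
eef_rot: [-0.0, 0.075, 0.997, 0.0]
ft_force: [0.6, 0.3, -1.7]
opening: 0.0281
grip_force: 10.0
```

{"name": "send_rows", "arguments": {
  "targets": [
    {"gripper": -1, "x": 0, "y": 0, "z": 0.03, "yaw": 0},
    {"gripper": -1, "x": 0, "y": 0, "z": 0.07, "yaw": 0},
    {"gripper": -1, "x": 0, "y": 0, "z": 0.1, "yaw": 0},
    {"gripper": -1, "x": 0, "y": 0, "z": 0.1, "yaw": 0}
  ],
  "squeeze": 20
}}

```text
t: 10.2
ee_pos: [0.4628, -0.2221, 0.2101]
eef_rot: [0.002, 0.075, 0.997, -0.001]
ft_force: [0.0, -0.8, -1.4]
opening: 0.0284
grip_force: 20.0
```

```bash
python3 st.py
cat > tilt.py <<'E'
from drv import *
f=grab('wrist');im=f['frame'];h=cv2.cvtColor(im,cv2.COLOR_RGB2HSV)
o=cv2.inRange(h,(3,150,60),(20,255,255));o[:,:245]=0;o[:,320:]=0
print('edge row',[int(np.where(o[150:,c]>0)[0].min()+150) for c in(265,275,290,300)])
print('col282',[(r,int(im[r,282].mean())) for r in range(185,240,3)])
T,pv=frame()
for off in(-.005,0,.005):
  for th in(-.25,-.175,-.1): print(off,th,'edge',proj(f,pt(T,pv,off,th,[.014,0,-.0516]))[1].round(1),'topedge',proj(f,pt(T,pv,off,th,[.014,0,.0184]))[1].round(1),'backtop',proj(f,pt(T,pv,off,th,[-.014,0,.0184]))[1].round(1),'tip',proj(f,pt(T,pv,off,th,[0,0,-.0986]))[1].round(1))
S=grab('side','s6');t=grab('top')
# side view: driver orange blob & predicted
hs=cv2.cvtColor(S['frame'],cv2.COLOR_RGB2HSV)
for th in(-.25,-.175,-.1):
    print(th,'side grip/tip/bottom px',[proj(S,pt(T,pv,0,th,[0,0,z])).round(1).tolist() for z in(0,-.0516,-.0736,-.0986)])
E
python3 tilt.py
```

```text
t 10.2 p [ 0.4628 -0.2221  0.2101] yaw_x 171.41 tz [ 0.004  -0.0024 -1.    ] F [ 0.02 -0.84 -1.45] M [ 0.101 -0.118 -0.014] op 0.0284 g 20.0 q [ 1.39  0.59 -1.32  1.9   0.63  1.16  1.26]
edge row [177, 173, 167, 166]
col282 [(185, 78), (188, 77), (191, 78), (194, 69), (197, 228), (200, 232), (203, 203), (206, 102), (209, 55), (212, 51), (215, 51), (218, 90), (221, 101), (224, 123), (227, 118), (230, 125), (233, 131), (236, 56), (239, 68)]
-0.005 -0.25 edge 244.2 topedge 270.4 backtop 340.8 tip 253.9
-0.005 -0.175 edge 237.9 topedge 274.3 backtop 342.5 tip 243.7
-0.005 -0.1 edge 231.6 topedge 278.3 backtop 343.8 tip 233.6
0 -0.25 edge 235.7 topedge 257.7 backtop 328.3 tip 247.1
0 -0.175 edge 229.4 topedge 261.8 backtop 330.5 tip 236.9
0 -0.1 edge 223.3 topedge 266.1 backtop 332.5 tip 226.9
0.005 -0.25 edge 227.2 topedge 244.9 backtop 315.8 tip 240.2
0.005 -0.175 edge 221.0 topedge 249.1 backtop 318.5 tip 230.1
0.005 -0.1 edge 214.8 topedge 253.6 backtop 321.0 tip 220.1
-0.25 side grip/tip/bottom px [[326.1, 137.1], [320.9, 150.8], [318.8, 156.4], [316.4, 162.6]]
-0.175 side grip/tip/bottom px [[326.1, 137.1], [322.1, 151.4], [320.5, 157.2], [318.7, 163.6]]
-0.1 side grip/tip/bottom px [[326.1, 137.1], [323.3, 151.8], [322.2, 157.8], [321.0, 164.5]]
```

```bash
cat > tilt2.py <<'E'
from drv import *
f=grab('wrist','w7');im=f['frame']
T,pv=frame()
for nm,I in(('w5',cv2.imread('pics/w5.png')[:,:,::-1]),('now',im)):
    print(nm,[(r,I[r,270].tolist()) for r in list(range(196,224,2))+list(range(262,300,4))+list(range(326,352,2))])
for off,th in((-.005,.2),(0,.2),(-.005,.15)): print(off,th,[proj(f,pt(T,pv,off,th,p))[1].round(1) for p in([.014,0,-.0516],[-.014,0,.0184],[-.0138,0,.022])])
E
python3 tilt2.py
```

```text
w5 [(196, [112, 61, 29]), (198, [119, 66, 32]), (200, [121, 67, 30]), (202, [54, 45, 42]), (204, [44, 44, 47]), (206, [53, 52, 57]), (208, [55, 55, 59]), (210, [115, 61, 34]), (212, [159, 66, 0]), (214, [159, 66, 0]), (216, [159, 67, 0]), (218, [159, 66, 0]), (220, [160, 68, 0]), (222, [158, 66, 0]), (262, [159, 77, 31]), (266, [160, 76, 29]), (270, [159, 73, 21]), (274, [159, 69, 11]), (278, [158, 66, 0]), (282, [159, 65, 0]), (286, [176, 73, 0]), (290, [200, 84, 0]), (294, [129, 61, 21]), (298, [53, 51, 53]), (326, [57, 56, 57]), (328, [31, 29, 27]), (330, [28, 26, 25]), (332, [26, 25, 23]), (334, [23, 22, 22]), (336, [24, 22, 23]), (338, [21, 19, 20]), (340, [132, 136, 125]), (342, [239, 241, 233]), (344, [242, 244, 237]), (346, [242, 244, 236]), (348, [233, 235, 227]), (350, [232, 235, 227])]
now [(196, [133, 74, 33]), (198, [129, 72, 33]), (200, [128, 72, 32]), (202, [130, 73, 33]), (204, [131, 75, 34]), (206, [144, 80, 38]), (208, [151, 85, 39]), (210, [137, 77, 36]), (212, [131, 73, 34]), (214, [131, 74, 33]), (216, [140, 78, 37]), (218, [157, 88, 38]), (220, [160, 89, 40]), (222, [183, 104, 46]), (262, [136, 70, 35]), (266, [135, 67, 30]), (270, [134, 62, 24]), (274, [175, 77, 10]), (278, [195, 83, 0]), (282, [186, 79, 0]), (286, [23, 21, 21]), (290, [25, 23, 23]), (294, [31, 30, 31]), (298, [53, 50, 53]), (326, [57, 56, 58]), (328, [33, 31, 29]), (330, [32, 28, 29]), (332, [29, 27, 26]), (334, [26, 24, 23]), (336, [151, 64, 6]), (338, [183, 75, 0]), (340, [233, 232, 219]), (342, [238, 240, 231]), (344, [239, 240, 232]), (346, [238, 240, 232]), (348, [242, 244, 236]), (350, [244, 246, 239])]
-0.005 0.2 [np.float64(211.4), np.float64(349.8), np.float64(356.6)]
0 0.2 [np.float64(203.4), np.float64(341.3), np.float64(348.1)]
-0.005 0.15 [np.float64(215.1), np.float64(350.0), np.float64(356.6)]
```

```bash
cat > fit.py <<'E'
from drv import *
from scipy.optimize import least_squares
f=grab('wrist');T,pv=frame()
def rows(off,th,dz,w5):
    P=[[.014,0,-.0516],[.014,0,.0184],[-.014,0,.0184],[.017,0,-.0536]]
    if w5:P.append([.0042,0,-.0986])
    return np.array([proj(f,pt(T,pv,off,th,np.array(p)+[0,0,dz]))[1] for p in P])
if __name__=='__main__':
    I=cv2.imread('pics/w7.png')[:,:,::-1]
    print([(r,I[r,282].tolist()) for r in range(203,242,2)])
    I=cv2.imread('pics/w5.png')[:,:,::-1]
    print([(r,I[r,282].tolist()) for r in range(186,214,2)])
    o=np.array([211,285,339,201.5,192.])
    for k in(5,):
        s=least_squares(lambda p:(rows(*p,True)-o)[[0,1,2,4]],[0,.15,0]);print(s.x.round(4),s.fun.round(1),rows(*s.x,True).round(1))
E
python3 fit.py
```

```text
[(203, [235, 237, 228]), (205, [233, 236, 227]), (207, [220, 223, 210]), (209, [178, 181, 168]), (211, [126, 110, 92]), (213, [92, 53, 25]), (215, [89, 49, 25]), (217, [84, 47, 24]), (219, [87, 50, 27]), (221, [84, 48, 24]), (223, [107, 61, 30]), (225, [167, 94, 42]), (227, [173, 98, 46]), (229, [200, 116, 51]), (231, [201, 117, 52]), (233, [193, 111, 53]), (235, [103, 65, 45]), (237, [66, 62, 66]), (239, [70, 65, 67]), (241, [72, 66, 69])]
[(186, [129, 113, 96]), (188, [91, 50, 24]), (190, [106, 84, 70]), (192, [106, 105, 104]), (194, [105, 102, 101]), (196, [103, 102, 102]), (198, [105, 104, 103]), (200, [46, 48, 50]), (202, [43, 42, 47]), (204, [52, 52, 58]), (206, [52, 51, 57]), (208, [51, 52, 56]), (210, [112, 60, 32]), (212, [158, 64, 0])]
[-0.0041  0.155  -0.0059] [-1.6  0.8 -0.4  1.2] [209.4 285.8 338.6 203.2 193.2]
```

Run:
```python
from fit import *
I=cv2.imread('pics/w7.png')[:,:,::-1]
print([(r,I[r,282].tolist()) for r in range(241,262,1)])
c=next(r for r in range(238,270) if I[r,282,0]>110 and I[r,282,2]<60)
print(c)
for dz in(None,-.006,0):
    o=np.array([c,274,339])
    s=least_squares(lambda p:(rows(p[0],p[1],p[2] if dz is None else dz,False)[:3]-o),[0,-.15,0]);print(dz,s.x.round(4),s.fun.round(1),rows(s.x[0],s.x[1],s.x[2] if dz is None else dz,False).round(1))
```

```text
[(241, [72, 66, 69]), (242, [117, 63, 41]), (243, [134, 63, 23]), (244, [134, 64, 23]), (245, [134, 63, 24]), (246, [134, 63, 23]), (247, [136, 65, 25]), (248, [134, 66, 26]), (249, [135, 66, 27]), (250, [135, 66, 27]), (251, [135, 66, 27]), (252, [135, 67, 27]), (253, [136, 68, 29]), (254, [135, 67, 28]), (255, [134, 67, 29]), (256, [136, 69, 30]), (257, [135, 67, 29]), (258, [134, 66, 28]), (259, [135, 66, 28]), (260, [136, 66, 26]), (261, [135, 65, 25])]
242
None [-0.006  -0.1931 -0.0103] [0. 0. 0.] [242.  274.  339.  236.6]
-0.006 [-0.0046 -0.2021  0.    ] [-0.3 -1.   1.2] [241.7 273.  340.2 236.2]
0 [-0.0026 -0.215   0.    ] [-0.7 -2.5  3.1] [241.3 271.5 342.1 235.7]
```

{"name": "send_rows", "arguments": {
  "targets": [
    {"gripper": -1, "x": 0, "y": 0.03, "z": 0.01, "yaw": 0},
    {"gripper": -1, "x": -0.01, "y": 0.07, "z": 0.01, "yaw": 0},
    {"gripper": -1, "x": -0.02, "y": 0.11, "z": 0.01, "yaw": 0},
    {"gripper": -1, "x": -0.02, "y": 0.16, "z": 0.01, "yaw": 0},
    {"gripper": -1, "x": -0.02, "y": 0.21, "z": 0.01, "yaw": 0},
    {"gripper": -1, "x": -0.02, "y": 0.26, "z": 0.01, "yaw": 0},
    {"gripper": -1, "x": -0.02, "y": 0.31, "z": 0.01, "yaw": 0},
    {"gripper": -1, "x": -0.012, "y": 0.36, "z": 0.01, "yaw": 0}
  ]
}}

```text
t: 11.3
ee_pos: [0.4473, 0.1388, 0.2159]
eef_rot: [-0.001, 0.075, 0.997, -0.001]
ft_force: [0.6, -2.0, -1.3]
opening: 0.0278
grip_force: 20.0
```

{"name": "send_rows", "arguments": {
  "targets": [
    {"gripper": -1, "x": 0, "y": 0.03, "z": 0, "yaw": 0},
    {"gripper": -1, "x": 0, "y": 0.047, "z": 0, "yaw": 0},
    {"gripper": -1, "x": 0, "y": 0.047, "z": 0, "yaw": 0},
    {"gripper": -1, "x": 0, "y": 0.047, "z": -0.02, "yaw": 0},
    {"gripper": -1, "x": 0, "y": 0.047, "z": -0.037, "yaw": 0},
    {"gripper": -1, "x": 0, "y": 0.047, "z": -0.037, "yaw": 0}
  ]
}}

```text
t: 11.9
ee_pos: [0.447, 0.1822, 0.177]
eef_rot: [-0.002, 0.075, 0.997, -0.001]
ft_force: [0.3, -1.1, -2.3]
opening: 0.0278
grip_force: 20.0
```

```bash
python3 st.py
python3 - <<'E'
from drv import *
S=grab('side','s8');W=grab('wrist','w8');T,pv=frame()
print(proj(S,pt(T,pv,-.0046,-.2,[0,0,-.1046])),proj(S,[.4809,.1818,.067]))
a=S['frame'];u,v=np.int32(proj(S,[.4809,.1818,.067]))
c=cv2.resize(a[v-60:v+30,u-45:u+45],(540,540),interpolation=cv2.INTER_CUBIC)
cv2.imwrite('pics/c8.png',c[:,:,::-1]);print(u-45,v-60)
E
```

```text
t 11.9 p [0.447  0.1822 0.177 ] yaw_x 171.36 tz [-0.0052 -0.0022 -1.    ] F [ 0.25 -1.1  -2.28] M [ 0.135 -0.043 -0.004] op 0.0278 g 20.0 q [ 0.53  0.51 -1.21  1.99  0.56  1.04  0.47]
[284.54085586 275.09852766] [281.40604032 282.7007608 ]
236 222
```

View pics/c8.png

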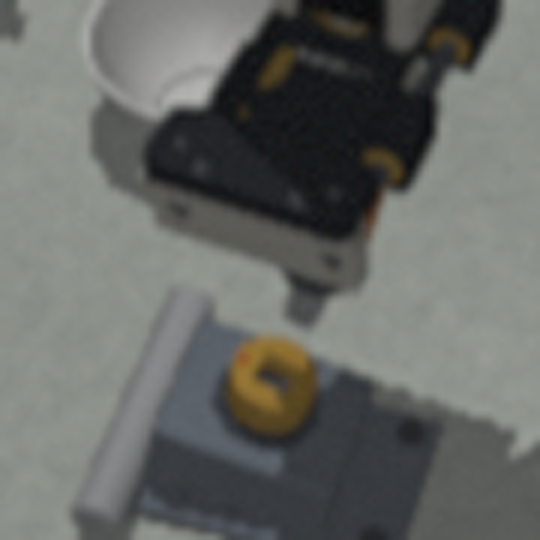

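{"name": "send_rows", "arguments": {
  "targets": [
    {"gripper": -1, "x": 0.0075, "y": 0.003, "z": 0, "yaw": 0},
    {"gripper": -1, "x": 0.0075, "y": 0.003, "z": 0, "yaw": 0},
    {"gripper": -1, "x": 0.0092, "y": 0.003, "z": -0.01, "yaw": 0},
    {"gripper": -1, "x": 0.011, "y": 0.003, "z": -0.02, "yaw": 0},
    {"gripper": -1, "x": 0.0122, "y": 0.003, "z": -0.0266, "yaw": 0},
    {"gripper": -1, "x": 0.0122, "y": 0.003, "z": -0.0266, "yaw": 0}
  ],
  "squeeze": 12
}}

```text
t: 12.6
ee_pos: [0.4602, 0.187, 0.1518]
eef_rot: [-0.001, 0.075, 0.997, -0.0]
ft_force: [-0.3, 0.2, -1.1]
opening: 0.028
grip_force: 12.0
```

```bash
python3 st.py
python3 - <<'E'
from drv import *
S=grab('side');im=S['frame'];h=cv2.cvtColor(im,cv2.COLOR_RGB2HSV)
m=cv2.inRange(h,(17,120,80),(32,255,255));m[:270]=0;m[310:]=0;m[:,:260]=0;m[:,300:]=0
for r in range(268,300): print(r,''.join('B' if m[r,c] else ('#' if im[r,c].mean()<60 else ('+' if im[r,c].mean()<95 else '.')) for c in range(264,304)))
E
```

```text
t 12.6 p [0.4602 0.187  0.1518] yaw_x 171.43 tz [-2.3e-03 -6.0e-04 -1.0e+00] F [-0.31  0.23 -1.07] M [ 0.068 -0.137 -0.051] op 0.028 g 12.0 q [ 0.47  0.56 -1.15  1.98  0.62  1.01  0.44]
268 ++++++++++++#############+++............
269 ++++++++++++++++#########++.............
270 ++++++++++++++++++######+++.............
271 ...+++++++++++++++++++++++..............
272 ......++++++++++++++++++++..............
273 ..........++++++++++++++++..............
274 .............+++++++++++++..............
275 ......+.......++++++++++++..............
276 ......+.......+++++++++++...............
277 .....+........++++++++++................
278 .....+........+++++++++.................
279 ..............++++++++..................
280 ...++........++++++++B+.................
281 ...++.......++++++++BBB+................
282 ...+.....+.B.B++++++BBBB++..............
283 ..+......++BBBB++++BBBBB+#+++...........
284 ........++BBBBB#####BBBBB+##+++.........
285 .......+++BBBBB#####BBBBB+#####+++......
286 .......++#BBBBBB####BBBBB+###+###++.....
287 .......++#BBBBBBBB##BBBB##+#+#+##+++....
288 +......++#+BBBBBBBBBBBBB###+#####++++...
289 .......++##BBBBBBBBBBBB#####+#+###++++++
290 .......++##BBBBBBBBBBB####+#+##+##++++++
291 .......+++##BBBBBBBBBB#####+++#######+##
292 ........++####BBBBBBB######+#++#########
293 .........++######+########++++#####++###
294 ++.......+++#############++#++###+#+####
295 ++++......+++###########++++++###+++####
296 +++++++.....++#########+++++++####+++###
297 ++++++++++...++#####+++++++++#######+++#
298 +++++++++++++++++++++++++++++###+#++#+++
299 ++++++++++++++++++++++++++++###+#+++#+++
```

{"name": "send_rows", "arguments": {
  "targets": [
    {"gripper": -1, "x": 0, "y": -0.001, "z": -0.002, "yaw": 0},
    {"gripper": -1, "x": 0.0002, "y": -0.001, "z": -0.004, "yaw": 0},
    {"gripper": -1, "x": 0.0005, "y": -0.001, "z": -0.006, "yaw": 0},
    {"gripper": -1, "x": 0.0008, "y": -0.001, "z": -0.007, "yaw": 0},
    {"gripper": -1, "x": 0.0008, "y": -0.001, "z": -0.007, "yaw": 0}
  ]
}}

```text
t: 13.15
ee_pos: [0.4618, 0.1864, 0.146]
eef_rot: [-0.0, 0.075, 0.997, -0.0]
ft_force: [-0.4, -1.1, -1.4]
opening: 0.0276
grip_force: 12.0
```

```bash
python3 st.py
```

```text
t 13.15 p [0.4618 0.1864 0.146 ] yaw_x 171.41 tz [-1.e-04 -0.e+00 -1.e+00] F [-0.36 -1.06 -1.4 ] M [ 0.123 -0.144 -0.019] op 0.0276 g 12.0 q [ 0.46  0.57 -1.14  1.99  0.63  1.    0.43]
```

{"name": "send_rows", "arguments": {
  "targets": [
    {"gripper": -1, "x": 0, "y": -0.0005, "z": -0.002, "yaw": 0},
    {"gripper": -1, "x": 0, "y": -0.0005, "z": -0.003, "yaw": 0},
    {"gripper": -1, "x": 0.0003, "y": -0.0005, "z": -0.004, "yaw": 0},
    {"gripper": -1, "x": 0.0003, "y": -0.0005, "z": -0.004, "yaw": 0}
  ]
}}

```text
t: 13.55
ee_pos: [0.4624, 0.1864, 0.1424]
eef_rot: [0.0, 0.075, 0.997, 0.0]
ft_force: [-0.4, 0.4, 2.9]
opening: 0.0281
grip_force: 12.0
```

```bash
python3 st.py
```

```text
t 13.55 p [0.4624 0.1864 0.1424] yaw_x 171.43 tz [ 7.e-04  5.e-04 -1.e+00] F [-0.44  0.39  2.86] M [ 0.216 -0.177  0.034] op 0.0281 g 12.0 q [ 0.46  0.58 -1.14  1.99  0.63  0.99  0.43]
```

{"name": "send_rows", "arguments": {
  "targets": [
    {"gripper": -1, "x": 0, "y": -0.0005, "z": 0, "yaw": 0.03},
    {"gripper": -1, "x": 0, "y": -0.001, "z": 0, "yaw": 0.06},
    {"gripper": -1, "x": 0, "y": -0.001, "z": 0, "yaw": 0.06}
  ]
}}

```text
t: 13.85
ee_pos: [0.4623, 0.1849, 0.1422]
eef_rot: [0.0, 0.044, 0.999, 0.0]
ft_force: [-0.6, -0.0, 3.8]
opening: 0.028
grip_force: 12.0
```

{"name": "send_rows", "arguments": {
  "targets": [
    {"gripper": -1, "x": 0, "y": 0.001, "z": 0, "yaw": -0.06},
    {"gripper": -1, "x": 0, "y": 0.002, "z": 0, "yaw": -0.12},
    {"gripper": -1, "x": 0, "y": 0.002, "z": 0, "yaw": -0.12}
  ]
}}

```text
t: 14.15
ee_pos: [0.4624, 0.1876, 0.1424]
eef_rot: [0.0, 0.105, 0.994, 0.0]
ft_force: [-0.2, 1.4, 3.4]
opening: 0.0277
grip_force: 12.0
```

```bash
python3 st.py
```

```text
t 14.15 p [0.4624 0.1876 0.1424] yaw_x 167.97 tz [ 9.e-04  9.e-04 -1.e+00] F [-0.15  1.38  3.44] M [ 0.528 -0.243  0.108] op 0.0277 g 12.0 q [ 0.45  0.57 -1.12  1.99  0.62  0.98  0.38]
```

```bash
cat > bi.py <<'E'
from drv import *
f=grab('wrist','w9');im=f['frame'];h=cv2.cvtColor(im,cv2.COLOR_RGB2HSV);T,pv=frame()
m=cv2.inRange(h,(17,120,80),(32,255,255));m[262:]=0;m[:,:235]=0;m[:,330:]=0
k=im.mean(2)
print('mouth px if est',proj(f,[.4809,.1818,.067]).round(1))
for r in range(186,262,2): print(r,''.join('B' if m[r,c] else ('O' if (h[r,c,0]<16 and h[r,c,1]>150) else ('#' if k[r,c]<50 else ('+' if k[r,c]<110 else '.'))) for c in range(240,326)))
E
python3 bi.py
```

```text
mouth px if est [278.7 244.4]
186 ++++++++++++++++++++++++++++++++++++++++++++++++++++++++++++++++++++++++++++++++++....
188 ++++++++++++++++++++++++++++++++++++++++++++++++++++++++++++++++++++++++++++++++++....
190 ++++++++++++++++++++++++++++++++++++++++++++++++++++++++++++++++++++++++++++++++++....
192 +++++++++++++++++++++++++++++++++++++++++++++++++++++++++++++++++++++++++++++++++++...
194 +++++++++++++++++++++++++++++++++++++++++++++++++++++++++++++++++++++++++++++++++++...
196 +++++++++++++++++++++++++++++++++++++++++++++++++++++++++++++++++++++++++++++++++++...
198 ++++++++++++++++++++++++++++++++++++++++++++++++++++++++++++++++++++++++++++++++++++..
200 ++++++++++++++++++++++++++++++++++++++++++++++++++++++++++++++++++++++++++++++++++++..
202 ++++++++++++++++++++++++++++++++++++++++++++++++++++++++++++++++++++++++++++++++++++..
204 ++++++++++++++++++++++++++++++++++++++++++++++++++++++++++++++++++++++++++++++++++++..
206 +++++++++++++++++++++++++++++++++++++++++++++++++++++++++++++++++++++++++++++++++++++.
208 +++++++++++++++++++++++++++++++++++++++++++++++++++++++++++++++++
[... 1687 characters left out ...]
OOOOOOOOOOOOOOOOOOOOOOOOOOOOOOOOOOOOOOOOOO++...............++++
248 ................+OOOOOOOOOOOOOOOOOOOOOOOOOOOOOOOOOOOOOOOOOOOOOOOOO.................+++
250 .......+++++....+OOOOOOOOOOOOOOOOOOOOOOOOOOOOOOOOOOOOOOOOOOOOOOOOO+....+###+..........
252 ......++++++....OOOOOOOOOOOOOOOOOOOOOOOOOOOOOOOOOOOOOOOOOOOOOOOOOOO....#####+.........
254 ......++++++...+OOOOOOOOOOOOOOOOOOOOOOOOOOOOOOOOOOOOOOOOOOOOOOOOOOOO...#####++........
256 ......+++++++.+OOOOOOOOOOOOOOOOOOOOOOOOOOOOOOOOOOOOOOOOOOOOOOOOOOOOO+.+######+........
258 .....+++++++++OOOOOOOOOOOOOOOOOOOOOOOOOOOOOOOOOOOOOOOOOOOOOOOOOOOOOOO++######+........
260 .....++++++++OOOOOOOOOOOOOOOOOOOOOOOOOOOOOOOOOOOOOOOOOOOOOOOOOOOOOOOOO+######++.......
```

Run:
```python
import cv2
I=cv2.imread('pics/w9.png')
for r in range(229,243): print(r,' '.join('%3d'%(int(I[r,c].mean())) + ('b' if int(I[r,c,2])-int(I[r,c,0])>60 else ' ') for c in range(264,298,1)))
```

```text
229 112b 111b 112b 113b 111b 111b 112b 113b 112b 111b 110b 111b 112b 111b 111b 111b 112b 112b 111b 110b 111b 111b 110b 110b 112b 111b 111b 111b 112b 112b 111b 111b 112b 112b
230 111b 112b 110b 110b 110b 110b 110b 112b 112b 112b 111b 111b 112b 111b 111b 112b 111b 112b 110b 112b 112b 111b 112b 111b 112b 111b 110b 112b 112b 110b 111b 111b 110b 111b
231 112b 111b 110b 110b 110b 112b 112b 110b 111b 112b 111b 112b 111b 112b 112b 111b 112b 111b 111b 108b 105b 104b 101b  96b 101b 112b 110b 110b 110b 111b 110b 109b 110b 110b
232 110b 112b 111b 110b 111b 108b 103b 104b 101b  96b  97b  97b  94b  89b  89b  88b  85   84   83   82   78   78   75   72   82  102b 109b 111b 110b 108b 109b 108b 109b 108b
233 110b 111b 110b 109b 106b  90b  79b  79   74   72   73   72   69   66   66   65   60   62   62   62   62   63   62   61   74   97b 110b 109b 106b 108b 107b 107b 107b 108b
234 110b 110b 109b 109b 103b  83b  67   63   64   62   64   64   63   63   63   61   60   58   60   62   64   63   63   62   75   97b 111b 109b 108b 108b 108b 108b 108b 108b
235 110b 108b 108b 109b 107b  88b  68   62   63   63   6
[... 635 characters left out ...]
108b
239 109b 109b 100b  73   57   57   61   61   63   64   65   66   66   67   67   66   66   66   63   66   64   66   66   66   65   65   63   61   59   57   55   65   93b 110b
240 103b  83b  68   55   61   66   66   67   66   66   67   66   67   66   67   67   66   66   65   65   66   66   68   66   66   66   67   65   64   64   59   55   65   87b
241  79b  59   58   64   68   68   68   67   67   66   67   67   67   66   67   69   66   66   66   68   67   65   68   67   67   66   67   66   64   65   65   61   58   59 
242  73b  68b  71b  73b  73b  73b  72b  73b  73b  71b  71b  73b  72b  73b  73b  72b  72b  73b  71b  71b  71b  71b  72b  72b  71b  72b  71b  71b  71b  71b  71b  70b  69b  65b
```

{"name": "send_rows", "arguments": {
  "targets": [
    {"gripper": -1, "x": 0, "y": 0, "z": 0.003, "yaw": 0},
    {"gripper": -1, "x": -0.0015, "y": -0.002, "z": 0.003, "yaw": 0.04},
    {"gripper": -1, "x": -0.003, "y": -0.0035, "z": 0.003, "yaw": 0.07},
    {"gripper": -1, "x": -0.003, "y": -0.0035, "z": 0.003, "yaw": 0.07}
  ]
}}

```text
t: 14.6
ee_pos: [0.4583, 0.1825, 0.1445]
eef_rot: [-0.001, 0.07, 0.998, -0.001]
ft_force: [0.2, -0.1, -1.1]
opening: 0.0285
grip_force: 12.0
```

{"name": "send_rows", "arguments": {
  "targets": [
    {"gripper": -1, "x": 0, "y": 0, "z": -0.001, "yaw": 0},
    {"gripper": -1, "x": 0, "y": 0, "z": -0.002, "yaw": 0},
    {"gripper": -1, "x": 0, "y": 0, "z": -0.003, "yaw": 0},
    {"gripper": -1, "x": 0, "y": 0, "z": -0.003, "yaw": 0}
  ]
}}

```text
t: 15.0
ee_pos: [0.4588, 0.1837, 0.1421]
eef_rot: [-0.0, 0.07, 0.998, 0.0]
ft_force: [-0.9, 0.2, 0.8]
opening: 0.0281
grip_force: 12.0
```

{"name": "send_rows", "arguments": {
  "targets": [
    {"gripper": -1, "x": 0, "y": 0, "z": -0.001, "yaw": 0},
    {"gripper": -1, "x": 0, "y": 0, "z": -0.0015, "yaw": 0},
    {"gripper": -1, "x": 0, "y": 0, "z": -0.0015, "yaw": 0}
  ]
}}

```text
t: 15.3
ee_pos: [0.459, 0.1838, 0.1407]
eef_rot: [-0.0, 0.07, 0.998, 0.0]
ft_force: [-1.9, 0.1, 1.3]
opening: 0.0281
grip_force: 12.0
```

```bash
python3 st.py;python3 - <<'E'
from drv import *
f=grab('wrist','w10');I=f['frame'][:,:,::-1].copy()
for r in range(226,244): print(r,' '.join('%3d'%(int(I[r,c].mean())) + ('b' if int(I[r,c,2])-int(I[r,c,0])>60 else ' ') for c in range(262,300,2)))
E
```

```text
t 15.3 p [0.459  0.1838 0.1407] yaw_x 172.01 tz [-0.e+00  3.e-04 -1.e+00] F [-1.91  0.14  1.25] M [ 0.253  0.269 -0.041] op 0.0281 g 12.0 q [ 0.46  0.57 -1.14  2.    0.64  0.98  0.44]
226  61   62   64   74b 100b 105b 110b 108b 107b 109b 110b 108b 109b 109b 109b 109b 108b 102b  85b
227  62   62   65   90b 109b 109b 108b 108b 107b 107b 107b 108b 107b 107b 107b 108b 107b 108b 103b
228  61   62   74b 104b 108b 108b 108b 107b 107b 107b 108b 106b 108b 108b 107b 107b 107b 107b 108b
229  61   66   90b 108b 109b 107b 108b 107b 108b 108b 107b 108b 107b 108b 108b 107b 107b 107b 108b
230  62   70b 106b 110b 110b 110b 108b 110b 109b 110b 109b 110b 109b 110b 109b 109b 110b 110b 110b
231  64   86b 112b 111b 112b 110b 110b 111b 111b 111b 110b 109b 110b 111b 110b 111b 111b 111b 111b
232  66  105b 112b 112b 111b 111b 111b 112b 112b 111b 110b 112b 111b 110b 111b 110b 111b 111b 111b
233  77  112b 113b 112b 112b 112b 111b 111b 111b 110b 112b 111b 110b 112b 110b 110b 111b 111b 111b
234  99b 112b 113b 112b 111b 111b 113b 111b 113b 103b 105b 111b 112b 112b 112b 111b 111b 112b 111b
235 110b 112b 113b 111b 1
[... 165 characters left out ...]
0b 112b
237 113b 111b 111b 102b  78b  56   50   54   60   63   62   60   54   48   58   75   97b 111b 111b
238 110b 111b 111b  73   50   54   61   64   66   66   65   63   64   61   55   48   69  108b 108b
239 109b 110b  91b  56   61   63   64   66   66   66   66   65   66   65   64   59   55   86b 108b
240 109b 103b  61   64   65   66   66   66   66   66   66   65   66   66   66   64   60   57  100b
241 111b  81b  58   67   67   66   66   68   67   67   66   65   65   66   66   64   64   58   73 
242  88b  73b  71b  72b  74b  73b  73b  73b  72b  72b  72b  72b  71b  70b  72b  71b  70b  71b  66b
243  74b  73b  74b  73b  72b  71b  72b  70b  72b  70b  70b  70b  70b  69b  68b  68b  69b  69b  68b
```

{"name": "send_rows", "arguments": {
  "targets": [
    {"gripper": -1, "x": -0.0007, "y": 0, "z": 0, "yaw": 0},
    {"gripper": -1, "x": -0.0012, "y": 0, "z": -0.0005, "yaw": 0},
    {"gripper": -1, "x": -0.0012, "y": 0, "z": -0.0005, "yaw": 0}
  ]
}}

```text
t: 15.65
ee_pos: [0.4583, 0.1839, 0.1404]
eef_rot: [0.0, 0.07, 0.998, 0.0]
ft_force: [0.6, 2.2, 1.6]
opening: 0.0279
grip_force: 12.0
```

{"name": "send_rows", "arguments": {
  "targets": [
    {"gripper": -1, "x": 0, "y": 0, "z": -0.001, "yaw": 0},
    {"gripper": -1, "x": 0.0003, "y": 0, "z": -0.002, "yaw": 0},
    {"gripper": -1, "x": 0.0003, "y": 0, "z": -0.002, "yaw": 0}
  ]
}}

```text
t: 15.95
ee_pos: [0.4585, 0.184, 0.1383]
eef_rot: [0.0, 0.07, 0.998, 0.0]
ft_force: [0.6, 2.6, 3.3]
opening: 0.0278
grip_force: 12.0
```

```bash
python3 st.py
```

```text
t 15.95 p [0.4585 0.184  0.1383] yaw_x 172.01 tz [ 5.e-04  8.e-04 -1.e+00] F [0.61 2.59 3.33] M [ 0.676 -0.204  0.033] op 0.0278 g 12.0 q [ 0.46  0.58 -1.14  2.    0.64  0.98  0.43]
```

{"name": "send_rows", "arguments": {
  "targets": [
    {"gripper": -1, "x": 0, "y": 0.0007, "z": 0, "yaw": 0},
    {"gripper": -1, "x": 0, "y": 0.0007, "z": 0, "yaw": 0}
  ]
}}

```text
t: 16.15
ee_pos: [0.4583, 0.1843, 0.1382]
eef_rot: [0.0, 0.07, 0.998, 0.0]
ft_force: [-0.2, 0.8, 3.2]
opening: 0.0278
grip_force: 12.0
```

{"name": "send_rows", "arguments": {
  "targets": [
    {"gripper": -1, "x": 0, "y": -0.0006, "z": 0, "yaw": 0.03},
    {"gripper": -1, "x": 0, "y": -0.001, "z": 0, "yaw": 0.06},
    {"gripper": -1, "x": 0, "y": -0.001, "z": 0, "yaw": 0.06}
  ]
}}

```text
t: 16.45
ee_pos: [0.458, 0.1831, 0.138]
eef_rot: [-0.0, 0.039, 0.999, -0.0]
ft_force: [-0.8, 0.5, 2.7]
opening: 0.0277
grip_force: 12.0
```

```bash
python3 st.py
```

```text
t 16.45 p [0.458  0.1831 0.138 ] yaw_x 175.51 tz [-6.e-04  0.e+00 -1.e+00] F [-0.85  0.47  2.7 ] M [0.524 0.09  0.004] op 0.0277 g 12.0 q [ 0.47  0.59 -1.15  2.    0.65  0.99  0.49]
```

{"name": "send_rows", "arguments": {
  "targets": [
    {"gripper": -1, "x": 0, "y": 0, "z": -0.001, "yaw": 0},
    {"gripper": -1, "x": 0, "y": 0, "z": -0.001, "yaw": 0}
  ]
}}

```text
t: 16.65
ee_pos: [0.4581, 0.1834, 0.1368]
eef_rot: [-0.0, 0.04, 0.999, 0.0]
ft_force: [0.8, 2.6, -2.9]
opening: 0.0277
grip_force: 12.0
```

{"name": "send_rows", "arguments": {
  "targets": [
    {"gripper": -1, "x": 0, "y": 0.001, "z": 0, "yaw": -0.06},
    {"gripper": -1, "x": 0, "y": 0.002, "z": 0, "yaw": -0.12},
    {"gripper": -1, "x": 0, "y": 0.002, "z": 0, "yaw": -0.12}
  ]
}}

```text
t: 16.95
ee_pos: [0.4583, 0.1858, 0.137]
eef_rot: [0.0, 0.1, 0.995, 0.001]
ft_force: [0.5, 3.9, -1.1]
opening: 0.0283
grip_force: 12.0
```

```bash
python3 st.py;python3 - <<'E'
from drv import *
S=grab('side');im=S['frame'];h=cv2.cvtColor(im,cv2.COLOR_RGB2HSV)
m=cv2.inRange(h,(17,120,80),(32,255,255))
for r in range(262,296): print(r,''.join('BB ' if m[r,c] and 270<r else '%2d '%min(99,im[r,c].mean()) for c in range(268,298)))
E
```

```text
t 16.95 p [0.4583 0.1858 0.137 ] yaw_x 168.54 tz [ 4.e-04  1.e-03 -1.e+00] F [ 0.51  3.88 -1.14] M [ 1.355 -0.369  0.066] op 0.0283 g 12.0 q [ 0.45  0.57 -1.12  2.    0.63  0.97  0.38]
262 37 37 37 37 37 37 38 37 33 31 25 23 25 25 22 24 26 22 24 26 30 44 51 53 55 58 54 41 25 19 
263 35 36 38 35 36 36 36 37 38 34 29 23 22 20 26 24 26 22 23 22 26 34 40 44 48 53 59 47 27 27 
264 33 35 35 39 37 38 38 38 37 36 32 33 29 24 23 23 26 25 24 24 27 23 33 41 42 48 55 43 27 50 
265 37 38 37 37 38 35 36 37 36 35 35 34 33 25 24 29 23 25 25 24 23 24 29 39 43 43 46 34 41 82 
266 35 35 39 33 38 36 36 36 34 37 40 37 36 34 33 37 33 28 23 21 23 25 28 40 43 46 49 50 73 99 
267 24 27 32 34 35 36 37 35 38 44 45 37 36 37 37 44 39 29 26 27 24 21 30 41 46 62 91 99 99 99 
268 25 23 26 28 30 33 33 39 47 58 49 40 39 36 38 40 35 27 26 26 20 22 34 47 50 80 99 99 99 99 
269 47 38 33 27 27 23 34 33 42 53 45 38 37 36 34 32 26 25 23 21 21 30 49 53 55 92 99 99 99 99 
270 75 72 61 46 36 26 24 25 27 35 34 36 38 37 32 25 25 25 23 26 29 46 64 59 66 99 99 99 99 99 
271 88 87 81 73 61 48 43 34 24 24 23 31 31 36 35 32 29 25 23
[... 1613 characters left out ...]
BB BB 48 55 59 59 59 58 59 59 56 62 
289 97 98 95 76 60 52 56 57 BB BB BB BB BB BB BB BB BB BB BB 53 46 54 59 63 59 60 59 58 57 60 
290 99 96 97 87 67 54 53 57 BB BB BB BB BB BB BB BB BB BB 57 47 45 52 57 60 61 58 60 58 55 56 
291 98 96 98 94 79 59 53 55 58 BB BB BB BB BB BB BB BB 57 49 44 42 54 60 61 59 59 59 58 56 57 
292 97 99 98 98 89 68 56 50 52 56 BB BB BB BB BB BB BB 56 46 41 47 57 60 60 59 60 57 59 54 57 
293 98 98 99 98 95 78 61 50 45 44 54 55 56 59 57 55 51 45 43 44 54 59 61 59 60 59 59 55 55 59 
294 99 99 98 98 97 89 76 66 56 43 41 43 47 50 46 46 41 39 43 53 59 61 61 59 59 61 58 55 57 59 
295 94 97 98 98 99 97 92 84 76 60 48 42 41 40 42 40 42 46 54 58 62 62 60 59 61 59 57 53 58 58
```

{"name": "send_rows", "arguments": {
  "targets": [
    {"gripper": -1, "x": 0, "y": -0.0003, "z": 0, "yaw": 0.05},
    {"gripper": -1, "x": 0.0002, "y": -0.0003, "z": -0.001, "yaw": 0.05},
    {"gripper": -1, "x": 0.0004, "y": -0.0003, "z": -0.002, "yaw": 0.05},
    {"gripper": -1, "x": 0.0004, "y": -0.0003, "z": -0.002, "yaw": 0.05}
  ]
}}

```text
t: 17.4
ee_pos: [0.4586, 0.1848, 0.1349]
eef_rot: [-0.0, 0.075, 0.997, 0.0]
ft_force: [0.5, 2.4, -1.1]
opening: 0.0279
grip_force: 12.0
```

{"name": "send_rows", "arguments": {
  "targets": [
    {"gripper": -1, "x": 0.0002, "y": 0, "z": -0.001, "yaw": 0},
    {"gripper": -1, "x": 0.0004, "y": 0, "z": -0.002, "yaw": 0},
    {"gripper": -1, "x": 0.0004, "y": 0, "z": -0.002, "yaw": 0}
  ]
}}

```text
t: 17.7
ee_pos: [0.459, 0.1848, 0.133]
eef_rot: [-0.0, 0.075, 0.997, -0.0]
ft_force: [1.2, 3.1, -1.0]
opening: 0.0283
grip_force: 12.0
```

```bash
python3 st.py
```

```text
t 17.7 p [0.459  0.1848 0.133 ] yaw_x 171.42 tz [-0.e+00 -1.e-04 -1.e+00] F [ 1.15  3.11 -0.98] M [ 0.937 -0.258  0.048] op 0.0283 g 12.0 q [ 0.45  0.58 -1.13  2.    0.65  0.97  0.42]
```

{"name": "send_rows", "arguments": {
  "targets": [
    {"gripper": -1, "x": 0.0003, "y": 0.0007, "z": -0.001, "yaw": 0},
    {"gripper": -1, "x": 0.0005, "y": 0.0007, "z": -0.002, "yaw": 0},
    {"gripper": -1, "x": 0.0005, "y": 0.0007, "z": -0.002, "yaw": 0}
  ]
}}

```text
t: 18.0
ee_pos: [0.4595, 0.1851, 0.1311]
eef_rot: [-0.0, 0.075, 0.997, -0.0]
ft_force: [-0.1, 0.7, 2.3]
opening: 0.0279
grip_force: 12.0
```

{"name": "send_rows", "arguments": {
  "targets": [
    {"gripper": -1, "x": 0.0002, "y": 0, "z": -0.001, "yaw": 0},
    {"gripper": -1, "x": 0.0003, "y": 0, "z": -0.0015, "yaw": 0},
    {"gripper": -1, "x": 0.0003, "y": 0, "z": -0.0015, "yaw": 0}
  ]
}}

```text
t: 18.3
ee_pos: [0.4597, 0.1852, 0.1296]
eef_rot: [-0.0, 0.075, 0.997, -0.0]
ft_force: [-0.7, -0.3, 3.7]
opening: 0.0282
grip_force: 12.0
```

```bash
python3 st.py
```

```text
t 18.3 p [0.4597 0.1852 0.1296] yaw_x 171.41 tz [-3.e-04 -8.e-04 -1.e+00] F [-0.75 -0.27  3.66] M [-0.067  0.07  -0.048] op 0.0282 g 12.0 q [ 0.44  0.59 -1.12  2.    0.65  0.97  0.41]
```

{"name": "send_rows", "arguments": {
  "targets": [
    {"gripper": -1, "x": 0.0002, "y": 0, "z": 0.0007, "yaw": 0},
    {"gripper": -1, "x": 0.0004, "y": 0, "z": 0.0007, "yaw": -0.07},
    {"gripper": -1, "x": 0.0006, "y": 0.0002, "z": 0.0007, "yaw": -0.14},
    {"gripper": -1, "x": 0.0007, "y": 0.0003, "z": 0.0007, "yaw": -0.2},
    {"gripper": -1, "x": 0.0007, "y": 0.0003, "z": 0.0007, "yaw": -0.2}
  ]
}}

```text
t: 18.8
ee_pos: [0.4608, 0.1887, 0.131]
eef_rot: [0.0, 0.174, 0.985, 0.002]
ft_force: [-0.9, 5.4, 2.6]
opening: 0.0279
grip_force: 12.0
```

```bash
python3 st.py
```

```text
t 18.8 p [0.4608 0.1887 0.131 ] yaw_x 159.97 tz [ 0.0017  0.0044 -1.    ] F [-0.86  5.45  2.6 ] M [1.589 0.102 0.126] op 0.0279 g 12.0 q [ 0.41  0.56 -1.08  2.    0.61  0.94  0.24]
```

{"name": "send_rows", "arguments": {
  "targets": [
    {"gripper": -1, "x": 0, "y": 0, "z": 0, "yaw": 0},
    {"gripper": -1, "x": 0, "y": 0, "z": 0, "yaw": 0}
  ],
  "squeeze": 6
}}

```text
t: 19.0
ee_pos: [0.4609, 0.187, 0.1307]
eef_rot: [0.0, 0.174, 0.985, 0.001]
ft_force: [-0.2, 2.8, 0.9]
opening: 0.0286
grip_force: 6.1
```

```bash
python3 st.py; python3 bi.py | head -60
```

```text
t 19.0 p [0.4609 0.187  0.1307] yaw_x 160.01 tz [ 0.0011  0.0018 -1.    ] F [-0.18  2.79  0.9 ] M [ 1.136 -0.157  0.083] op 0.0286 g 6.1 q [ 0.41  0.56 -1.08  2.    0.62  0.95  0.24]
mouth px if est [284.  252.8]
186 +++++++++++++++++++++++++++++++++++++++++++++++++++++++++++++++++++++++++++++++++++...
188 ++++++++++++++++++++++++++++++++++++++++++++++++++++++++++++++++++++++++++++++++++++..
190 ++++++++++++++++++++++++++++++++++++++++++++++++++++++++++++++++++++++++++++++++++++..
192 +++++++++++++++++++++++++++++++++++++++++++++++++++++++++++++++++++++++++++++++++++++.
194 ++++++++++++++++++++++++++++++++++++++++++++++++++++++++++++++++++++++++++++++++++++++
196 ++++++++++++++++++++++++++++++++++++++++++++++++++++++++++++++++++++++++++++++++++++++
198 ++++++++++++++++++++++++++++++++++++++++++++++++++++++++++++++++++++++++++++++++++++++
200 ++++++++++++++++++++++++++++++++++++++++++++++++++++++++++++++++++++++++++++++++++++++
202 ++++++++++++++++++++++++++++++++++++++++++++++++++++++++++++++++++++++++++++++++++++++
204 ++++++++++++++++++++++++++++++++++++++++++++++++++++++++++++++++
[... 1870 characters left out ...]
OOOOOOOOOOOOOOOOOOOOOOOOOOOOOOOOOOOOOOOOOOOOOBBB++++...........
248 ..................+OOOOOOOOOOOOOOOOOOOOOOOOOOOOOOOOOOOOOOOOOOOOOOOOO+BB+++++..........
250 ......++++++......OOOOOOOOOOOOOOOOOOOOOOOOOOOOOOOOOOOOOOOOOOOOOOOOOOOBB+####+.........
252 ......++++++.....OOOOOOOOOOOOOOOOOOOOOOOOOOOOOOOOOOOOOOOOOOOOOOOOOOOOO++####++........
254 .....+++++++....OOOOOOOOOOOOOOOOOOOOOOOOOOOOOOOOOOOOOOOOOOOOOOOOOOOOOO+######+........
256 .....+++++++...+OOOOOOOOOOOOOOOOOOOOOOOOOOOOOOOOOOOOOOOOOOOOOOOOOOOOOOO######++.......
258 ....++++++++..+OOOOOOOOOOOOOOOOOOOOOOOOOOOOOOOOOOOOOOOOOOOOOOOOOOOOOOOO#######+.......
260 ....++++++++..OOOOOOOOOOOOOOOOOOOOOOOOOOOOOOOOOOOOOOOOOOOOOOOOOOOOOOOOOO######++......
```

{"name": "send_rows", "arguments": {
  "targets": [
    {"gripper": -1, "x": 0.0003, "y": 0.0003, "z": 0, "yaw": -0.07},
    {"gripper": -1, "x": 0.0005, "y": 0.0006, "z": 0, "yaw": -0.14},
    {"gripper": -1, "x": 0.0008, "y": 0.0009, "z": 0, "yaw": -0.21},
    {"gripper": -1, "x": 0.001, "y": 0.001, "z": 0, "yaw": -0.28},
    {"gripper": -1, "x": 0.001, "y": 0.001, "z": 0, "yaw": -0.28}
  ]
}}

```text
t: 19.55
ee_pos: [0.4623, 0.1872, 0.1307]
eef_rot: [0.001, 0.31, 0.951, 0.001]
ft_force: [1.2, 2.8, 2.7]
opening: 0.0304
grip_force: 6.2
```

```bash
python3 st.py
```

```text
t 19.55 p [0.4623 0.1872 0.1307] yaw_x 143.88 tz [ 1.6e-03  6.0e-04 -1.0e+00] F [1.22 2.77 2.66] M [ 1.046 -0.471  0.152] op 0.0304 g 6.2 q [ 0.37  0.53 -1.01  2.    0.57  0.92  0.  ]
```

{"name": "send_rows", "arguments": {
  "targets": [
    {"gripper": -1, "x": 0.0003, "y": 0.0002, "z": 0, "yaw": -0.07},
    {"gripper": -1, "x": 0.0006, "y": 0.0004, "z": 0, "yaw": -0.14},
    {"gripper": -1, "x": 0.0009, "y": 0.0006, "z": 0, "yaw": -0.21},
    {"gripper": -1, "x": 0.0012, "y": 0.0007, "z": 0, "yaw": -0.28},
    {"gripper": -1, "x": 0.0012, "y": 0.0007, "z": 0, "yaw": -0.28}
  ]
}}

```text
t: 20.05
ee_pos: [0.4636, 0.1877, 0.1307]
eef_rot: [0.001, 0.439, 0.899, 0.0]
ft_force: [1.6, 2.5, 2.5]
opening: 0.0315
grip_force: 6.3
```

```bash
python3 st.py
```

```text
t 20.05 p [0.4636 0.1877 0.1307] yaw_x 127.93 tz [ 1.6e-03  3.0e-04 -1.0e+00] F [1.62 2.51 2.5 ] M [ 0.885 -0.752  0.092] op 0.0315 g 6.3 q [ 0.32  0.5  -0.94  2.    0.52  0.9  -0.23]
```

{"name": "send_rows", "arguments": {
  "targets": [
    {"gripper": -1, "x": 0.0003, "y": 0.0001, "z": 0, "yaw": -0.07},
    {"gripper": -1, "x": 0.0006, "y": 0.0002, "z": 0, "yaw": -0.14},
    {"gripper": -1, "x": 0.0009, "y": 0.0003, "z": 0, "yaw": -0.21},
    {"gripper": -1, "x": 0.0012, "y": 0.0004, "z": 0, "yaw": -0.28},
    {"gripper": -1, "x": 0.0015, "y": 0.0004, "z": 0, "yaw": -0.34},
    {"gripper": -1, "x": 0.0016, "y": 0.0004, "z": 0, "yaw": -0.4},
    {"gripper": -1, "x": 0.0016, "y": 0.0004, "z": 0, "yaw": -0.4}
  ]
}}

```text
t: 20.75
ee_pos: [0.4651, 0.1876, 0.1306]
eef_rot: [0.001, 0.608, 0.794, 0.0]
ft_force: [1.8, 2.2, 3.3]
opening: 0.0329
grip_force: 6.3
```

```bash
python3 st.py
python3 - <<'E'
from drv import *
f=grab('wrist','w11');im=f['frame'];h=cv2.cvtColor(im,cv2.COLOR_RGB2HSV)
m=cv2.inRange(h,(17,120,80),(32,255,255));k=im.mean(2)
ro=cv2.inRange(h,(0,170,90),(4,255,255))|cv2.inRange(h,(174,170,90),(180,255,255))
for r in range(212,272,2): print(r,''.join('R' if ro[r,c] else 'B' if m[r,c] else ('O' if (h[r,c,0]<16 and h[r,c,1]>150) else ('#' if k[r,c]<50 else ('+' if k[r,c]<110 else '.'))) for c in range(236,330)))
for n in('side','top'):
    g=grab(n)['frame'];hh=cv2.cvtColor(g,cv2.COLOR_RGB2HSV);q=cv2.inRange(hh,(0,150,60),(5,255,255));ys,xs=np.where(q>0);
    u=proj(grab(n),[.48,.182,.067]);s=(abs(xs-u[0])<14)&(abs(ys-u[1])<14);print(n,xs[s],ys[s])
E
```

```text
t 20.75 p [0.4651 0.1876 0.1306] yaw_x 105.06 tz [ 1.4e-03 -5.0e-04 -1.0e+00] F [1.79 2.21 3.27] M [ 0.554 -0.835  0.121] op 0.0329 g 6.3 q [ 0.26  0.47 -0.85  1.99  0.45  0.88 -0.58]
212 .................++++++++++++++++++++++++++++++++BBBBBBBBBBBBBBBBBBBBBBBBBBBBBBBBBBBBB++++++++
214 ................++++++++++++++++++++++++++++++++BBBBBBBBBBBBBBBBBBBBBBBBBBBBBBBBBBBBBBBB++++++
216 ................+++++...+++....+++++++++++++++BBBBBBBBBBBBBBBBBBBBBBBBBBBBBBBBBBBBBBBBBBB+++++
218 ...............++++++............++++++++++++BBBBBBBBBBBBBBBBBBBBBBBBBBBBBBBBBBBBBBBBBBBBB++++
220 ...............+++++...............+++++++++BBBBBBBBBBBBBBBBBBBBBBBBBBBBBBBBBBBBBBBBBBBBBBB+++
222 +.............++++++...............+++++++BBBBBBBBBBBBBBBBBBBBBBBBBBBBBBBBBBBBBBBBBBBBBBBBBB++
224 +.............+..++..................++++BBBBBBBBBB+++###########++BBB++++BBBBBBBBBBBBBBBBBB++
226 .............++......................+++BBBBBB####+++++++++++++++++######+BBBBBBBBBBBBBBBBBB++
228 .............+.........................+BBB+#++++++++++++++++++++++++++++##+BBBBBBBBBBBBBBBB++
230 .....................
[... 1374 characters left out ...]
++.........OOOOOOOOOOOOOOOOOOOOOOOOOOOOOOOOOOOOOOOOOOOOOOOOOOOOOOOOOOOO#######+......
260 ...++++++++.......+OOOOOOOOOOOOOOOOOOOOOOOOOOOOOOOOOOOOOOOOOOOOOOOOOOOOOOOOOOOOO#######++.....
262 ...++++++++......OOOOOOOOOOOOOOOOOOOOOOOOOOOOOOOOOOOOOOOOOOOOOOOOOOOOOOOOOOOOOOO########++....
264 ..+++++++++.....OOOOOOOOOOOOOOOOOOOOOOOOOOOOOOOOOOOOOOOOOOOOOOOOOOOOOOOOOOOOOOOO########++....
266 .++++++++++...+OOOOOOOOOOOOOOOOOOOOOOOOOOOOOOOOOOOOOOOOOOOOOOOOOOOOOOOOOOOOOOOOO#########+....
268 .+++++++++++.OOOOOOOOOOOOOOOOOOOOOOOOOOOOOOOOOOOOOOOOOOOOOOOOOOOOOOOOOOOOOOOOOOO#########++...
270 ++++++++++++OOOOOOOOOOOOOOOOOOOOOOOOOOOOOOOOOOOOOOOOOOOOOOOOOOOOOOOOOOOOOOOOOOOO##########++..
side [] []
top [] []
```

{"name": "send_rows", "arguments": {
  "targets": [
    {"gripper": -1, "x": -0.0005, "y": 0, "z": 0.003, "yaw": 0},
    {"gripper": -1, "x": -0.001, "y": 0, "z": 0.006, "yaw": 0},
    {"gripper": -1, "x": -0.0018, "y": 0.0001, "z": 0.01, "yaw": 0},
    {"gripper": -1, "x": -0.0026, "y": 0.0001, "z": 0.015, "yaw": 0},
    {"gripper": -1, "x": -0.0035, "y": 0.0002, "z": 0.02, "yaw": 0},
    {"gripper": -1, "x": -0.005, "y": 0.0002, "z": 0.03, "yaw": 0}
  ]
}}

```text
t: 21.6
ee_pos: [0.458, 0.1877, 0.1602]
eef_rot: [-0.001, 0.609, 0.793, -0.001]
ft_force: [-0.1, 0.1, -1.9]
opening: 0.028
grip_force: 6.0
```

{"name": "send_rows", "arguments": {
  "targets": [
    {"gripper": -1, "x": -0.005, "y": 0, "z": 0.03, "yaw": 0},
    {"gripper": -1, "x": -0.007, "y": -0.02, "z": 0.05, "yaw": 0},
    {"gripper": -1, "x": -0.007, "y": -0.06, "z": 0.06, "yaw": 0},
    {"gripper": -1, "x": -0.007, "y": -0.09, "z": 0.06, "yaw": 0},
    {"gripper": -1, "x": -0.007, "y": -0.09, "z": 0.06, "yaw": 0},
    {"gripper": -1, "x": -0.007, "y": -0.09, "z": 0.06, "yaw": 0}
  ],
  "squeeze": 12
}}

```text
t: 22.2
ee_pos: [0.452, 0.0975, 0.2208]
eef_rot: [0.0, 0.61, 0.792, -0.0]
ft_force: [-0.4, 0.5, -1.3]
opening: 0.028
grip_force: 12.0
```

```bash
python3 st.py
python3 - <<'E'
from scr import *
f=grab('wrist','w12');print(proj(f,[.48,.182,.067]))
try: scr(f)
except Exception as e: print(e)
t=grab('top','t12');u,v=np.int32(proj(t,[.48,.182,.067]));print(u,v)
im=f['frame'];h=cv2.cvtColor(im,cv2.COLOR_RGB2HSV);m=cv2.inRange(h,(17,120,80),(32,255,255));k=im.mean(2)
ro=cv2.inRange(h,(0,170,90),(4,255,255))|cv2.inRange(h,(174,170,90),(180,255,255))
a,b=np.int32(proj(f,[.48,.182,.067]))
for r in range(max(0,b-26),b+26,2): print(r,''.join('R' if ro[r,c] else 'B' if m[r,c] else ('#' if k[r,c]<50 else ('+' if k[r,c]<110 else '.')) for c in range(max(0,a-26),a+26)))
E
```

```text
t 22.2 p [0.452  0.0975 0.2208] yaw_x 104.83 tz [ 0.e+00 -5.e-04 -1.e+00] F [-0.44  0.51 -1.26] M [ 0.039 -0.136 -0.048] op 0.028 g 12.0 q [ 0.57  0.25 -0.95  2.    0.24  1.01 -0.23]
[339.31752548 105.18948128]
head [339.  104.4] (42.0862922668457, 44.38132095336914) [0.4796 0.1825 0.067 ] square c [0.4796 0.182 ] [0.0132 0.0134 0.0132 0.0135] [28.9 25.8 29.6 26. ] red [341.2 121.4] -64.8 0.0142
200 222
79 ++++++++++++++......................................
81 +++++++++++++........++++++++++++...................
83 ++++++++++++++..+++++++BBBBBBBBB+++++++.............
85 +++++++++++++++++BBBBBBBBBBBBBBBBBBBB.+++...........
87 ++++++++++++++BBBBBBBBBBBBBBBBBBBBBBBBBB.+++........
89 ++++++++++++BBBBBBBBBBBBBBBBBBBBBBBBBBBBBBB+++......
91 ++++++++++BBBBBBBBBBBBBBBBBBBBBBBBBBBBBBBBBB.++.....
93 +++++++++BBBBBBBBBBBBBBBBBBBBBBBBBBBBBBBBBBBB.++....
95 ++++++++BBBBBBBBBBBBBBBBBBBBBBBBBBBBBBBBBBBBBB.++...
97 +++++++BBBBBBBBBBBBBBBBBBB+++++++BBBBBBBBBBBBBB.++++
99 ++++++BBBBBBBBBBBB+++++++++++++++BBBBBBBBBBBBBBB++++
101 ++++++BBBBBBBBBBBB++++++++++++++++BBBBBBBBBBBBBB++++
103 +++++BBBBBBBBBBBBB++++++++++++++++BBBBBBBBBBBBBB++++
105 +++++BBBBBBBBBBBBB++++++++++++++++BBBBBBBBBBBBBB++++
107 +++++BBBBBBBBBBBBBB++++++++++++++++BBBBBBBBBBBBB++++
109 +++++BBBBBBBBBBBBBB++++++++++++++++BBBBBBBBBBBB+++++
111 ++++++BBBBBBBBBBBBB++++++++++++++++BBBBBBBBBBBB+++++
113 +++++++BBBBBBBBBBBBB++++++++BBBBBBBBBBBBBBBBBB++++++
115 +++++++BBBBBBBBBBBBBBBBBBBBBBBBBBBBBBBBBBBBBB+++++++
117 ++++++++BBBBBBBBBBBBBBBBBBBBBBBBBBBBBBBBBBBB++++++++
119 ++++++++++BBBBBBBBBBBBBBBBB++++BBBBBBBBBBB++++++++++
121 ++++++++++++BBBBBBBBBBBBBB++RR+BBBBBBBBB++++++++++++
123 ++++++++++++++BBBBBBBBBBBBB+RR.BBBBB.+++++++++++++++
125 +++++++++++++++++++BBBBBBBBBBBBBB..+++++++++++++++++
127 +++++++++++++++++++++++++++++++++++++....+++++++++++
129 ++++++++++++++++++++++++++++++++........++++++++++++
```

```bash
cat > ang.py <<'E'
from h import *
f=grab('wrist');s=manip.read_state();w,x,y,z=s['eef_rot'];M=R.from_quat([x,y,z,w]).as_matrix()
W=np.eye(4);W[:3,:3]=M;W[:3,3]=s['ee_pos'];CT=f['camera_from_world']@W  # camera from tool
def camw(p,yaw):
    W=np.eye(4);W[:3,:3]=R.from_euler('z',yaw,degrees=True).as_matrix()@np.diag([1,-1,-1]);W[:3,3]=p;return CT@np.linalg.inv(W)
b=np.radians(-2.5);lean=.175
az=np.array([-np.sin(lean)*np.cos(b),-np.sin(lean)*np.sin(b),np.cos(lean)]);ay=np.array([-np.sin(b),np.cos(b),0]);ax=np.cross(ay,az)
def meas(nm,T,zc):
    I=cv2.imread(f'pics/{nm}.png')[:,:,::-1].copy();h=cv2.cvtColor(I,cv2.COLOR_RGB2HSV);ff={'mtx':f['mtx'],'camera_from_world':T}
    mo=np.array([.480,.182,.067])-az*zc
    def pl(u,v):
        o,d=ray(ff,u,v);p=o+d*((mo-o)@az)/(d@az)-mo;return [p@ax,p@ay]
    m=cv2.inRange(h,(14,110,80),(34,255,255));u0,v0=np.int32(proj(ff,mo));k=np.zeros_like(m);k[max(0,v0-32):v0+32,u0-32:u0+32]=255;m&=k
    p=np.argwhere(m>0)[:,::-1].astype(np.float32);hull=cv2.convexHull(p);hm=np.zeros_like(m);cv2.fillConvexPoly(hm,hull.astype(np.int32),255)
    hm=cv2.erode(hm,np.ones((3,3)));red=((hm>0)&((h[:,:,0]<9)|(h[:,:,0]>172))&(h[:,:,1]>140)).astype(np.uint8)
    rp=np.argwhere(red>0)[:,::-1]
    dark=((hm>0)&(h[:,:,1]<110)&(red==0)).astype(np.uint8)
    n,l,st,c=cv2.connectedComponentsWithStats(dark);j=1+np.argmax(st[1:,4])
    q=np.array([pl(*t) for t in np.argwhere(l==j)[:,::-1]],np.float32);r=cv2.minAreaRect(q*1000)
    H=np.array([pl(*t) for t in hull[:,0]],np.float32)*1000;e=cv2.fitEllipse(H)
    rr=np.array(pl(*rp.mean(0)))*1000
    # principal edge angle: 4th-harmonic of square moments
    qc=(q-q.mean(0))*1000;zc4=np.sum((qc[:,0]+1j*qc[:,1])**4);
    print(nm,len(rp),'head',np.round(e[0],2),np.round(e[1],1),'sq',np.round(r[0],2),np.round(r[1],1),round(r[2],1),'h4',round((np.degrees(np.angle(-zc4))/4)%90,1),'red',rr.round(2),'ang vs head',np.degrees(np.arctan2(*(rr-e[0])[::-1])).round(1),'vs sq',np.degrees(np.arctan2(*(rr-np.array(r[0]))[::-1])).round(1))
meas('w4',camw([.4084,.1729,.2412],.93),0)
meas('w12',f['camera_from_world'],.0015)
E
python3 ang.py
```

```text
w4 9 head [0.53 1.02] [36.1 37.7] sq [0.71 1.1 ] [13.  11.1] 83.9 h4 83.5 red [13.4  -0.02] ang vs head -4.6 vs sq -5.0
w12 12 head [-1.    2.19] [35.7 36. ] sq [-0.94  1.92] [13.  13.1] 29.9 h4 30.1 red [  5.72 -10.08] ang vs head -61.3 vs sq -61.0
```

Run:
```python
from fit import *
I=cv2.imread('pics/w12.png')[:,:,::-1]
for c in(268,282,294): print(c,[(r,I[r,c].tolist()) for r in list(range(186,236,2))])
print([(r,I[r,270].tolist()) for r in list(range(268,298,2))+list(range(330,350,2))])
for off in(-.004,0,.004):
  for th in(-.2,-.1,0): print(off,th,rows(off,th,-.004,True).round(1))
```

```text
268 [(186, [234, 236, 228]), (188, [234, 237, 229]), (190, [239, 241, 233]), (192, [243, 245, 238]), (194, [240, 243, 235]), (196, [241, 243, 235]), (198, [241, 243, 236]), (200, [240, 242, 234]), (202, [239, 242, 234]), (204, [239, 240, 233]), (206, [240, 242, 233]), (208, [239, 241, 233]), (210, [236, 238, 230]), (212, [234, 237, 228]), (214, [238, 240, 232]), (216, [241, 242, 235]), (218, [239, 241, 233]), (220, [239, 240, 233]), (222, [136, 139, 130]), (224, [56, 57, 60]), (226, [62, 62, 67]), (228, [139, 66, 20]), (230, [145, 66, 19]), (232, [148, 69, 24]), (234, [147, 69, 24])]
282 [(186, [239, 241, 233]), (188, [239, 241, 234]), (190, [240, 242, 234]), (192, [243, 246, 239]), (194, [246, 247, 240]), (196, [243, 244, 237]), (198, [237, 239, 231]), (200, [237, 239, 232]), (202, [238, 240, 232]), (204, [237, 239, 231]), (206, [237, 239, 231]), (208, [237, 239, 232]), (210, [238, 240, 232]), (212, [237, 239, 231]), (214, [240, 242, 233]), (216, [241, 243, 236]), (218, [204, 207, 196]), (220, [45, 45, 48]), (222, [60, 61, 66]), (224, [63, 62, 68]), (226, [62, 63, 67]), (228, [140, 
[... 887 characters left out ...]
, [19, 15, 17]), (290, [22, 18, 21]), (292, [22, 19, 19]), (294, [32, 30, 30]), (296, [46, 45, 47]), (330, [29, 27, 26]), (332, [28, 26, 26]), (334, [64, 36, 21]), (336, [214, 184, 149]), (338, [239, 241, 233]), (340, [238, 241, 232]), (342, [239, 241, 232]), (344, [241, 243, 235]), (346, [239, 241, 233]), (348, [236, 238, 230])]
-0.004 -0.2 [240.1 272.3 340.1 234.6 241.7]
-0.004 -0.1 [231.3 276.6 341.2 225.5 227.8]
-0.004 0 [222.7 281.1 341.6 216.7 214.1]
0 -0.2 [233.5 262.4 330.6 227.9 236.2]
0 -0.1 [224.7 267.  332.2 218.9 222.4]
0 0 [216.1 271.8 333.4 210.2 208.8]
0.004 -0.2 [226.8 252.4 321.  221.3 230.8]
0.004 -0.1 [218.  257.2 323.2 212.3 217. ]
0.004 0 [209.5 262.5 325.  203.6 203.4]
```

{"name": "send_rows", "arguments": {
  "targets": [
    {"gripper": -1, "x": 0.005, "y": -0.03, "z": 0, "yaw": 0},
    {"gripper": -1, "x": 0.01, "y": -0.08, "z": 0, "yaw": 0},
    {"gripper": -1, "x": 0.015, "y": -0.13, "z": 0, "yaw": 0},
    {"gripper": -1, "x": 0.02, "y": -0.18, "z": 0, "yaw": 0},
    {"gripper": -1, "x": 0.025, "y": -0.23, "z": 0, "yaw": 0},
    {"gripper": -1, "x": 0.028, "y": -0.28, "z": 0, "yaw": 0},
    {"gripper": -1, "x": 0.028, "y": -0.3126, "z": 0, "yaw": 0},
    {"gripper": -1, "x": 0.028, "y": -0.3126, "z": 0, "yaw": 0}
  ]
}}

```text
t: 23.2
ee_pos: [0.4798, -0.2199, 0.2196]
eef_rot: [-0.0, 0.612, 0.791, -0.0]
ft_force: [-0.9, -0.1, -1.8]
opening: 0.0282
grip_force: 12.0
```

{"name": "send_rows", "arguments": {
  "targets": [
    {"gripper": -1, "x": 0, "y": 0, "z": -0.04, "yaw": 0},
    {"gripper": -1, "x": 0, "y": 0, "z": -0.07, "yaw": 0},
    {"gripper": -1, "x": 0, "y": 0, "z": -0.085, "yaw": 0},
    {"gripper": -1, "x": 0, "y": 0, "z": -0.085, "yaw": 0}
  ]
}}

```text
t: 23.6
ee_pos: [0.4792, -0.2124, 0.1334]
eef_rot: [-0.002, 0.608, 0.794, 0.0]
ft_force: [-0.6, -0.1, -1.1]
opening: 0.0281
grip_force: 12.0
```

```bash
python3 st.py
python3 - <<'E'
from drv import *
f=grab('wrist','w13');im=f['frame'];h=cv2.cvtColor(im,cv2.COLOR_RGB2HSV);k=im.mean(2)
print(proj(f,[.4826,-.2253,.044]))
for r in range(150,250,3): print(r,''.join(('O' if (h[r,c,0]<18 and h[r,c,1]>225) else 'w' if (h[r,c,0]<18 and h[r,c,1]>130) else ('#' if k[r,c]<75 else ('+' if k[r,c]<140 else '.'))) for c in range(210,350,2)))
E
```

```text
t 23.6 p [ 0.4792 -0.2124  0.1334] yaw_x 105.08 tz [-0.0037  0.003  -1.    ] F [-0.58 -0.05 -1.15] M [-0.021 -0.116 -0.04 ] op 0.0281 g 12.0 q [ 0.95  0.46 -0.72  1.94  0.39  0.89  0.29]
[281.69724116 229.79854446]
150 ......................................................................
153 ......................................................................
156 ......................................................................
159 ......................................................................
162 ......................................................................
165 ......................................................................
168 ....................................................++++..............
171 .......................................++++++#wwwwwwwwww..............
174 .........................+++++++wwwwwwwwwwwwwwwwwwwwwwww+.............
177 .............++++++#####wwwwwwwwwwwwwwwwwwwwwwwwwwwwwwwww+............
180 ............+++######wwwwwwwwwwwwwwwwwwwwwwwwwwwwwwwwwwwww+...........
183 ...........++#####wwwwwwwwwwwwwwwwwwwwwwwwwwwwwwwwwwwwww
[... 964 characters left out ...]
wwwwwwwwwwwwww+..........
225 .............wwwwwwwwwwwwww##################wwwwwwwwwwwwwww..........
228 .............wwwwwwwwwwwwwOOOOOOOOOOOOOOOOOOOOwwwwwwwwwwwwww..........
231 .............wwwwwwwwwwwOOOOOOOOOOOOOOOOOOOOOOOOwwwwwwwwwwww..........
234 .............wwwwwwwwwwwOOOOOOOOOOOOOOOOOOOOOOOOwwwwwwwwwwww..........
237 ..............wwwwwwwwwwOOOOOOOOOOOOOOOOOOOOOOOOwwwwwwwwwwww..........
240 ..............wwwwwwww+wOOOOOOOOOOOOOOOOOOOOOOOOw#wwwwwwwwww..........
243 ..............wwwwwwww#wwwwwwwOOOOOOOOOOOOOOOOOOO#wwwwwwwwww..........
246 ..............wwww+wwwwwwwwwwwwwwwOOOOOOOOOOOOOOOwwww+wwwwww..........
249 ..............+++++wwwwwwwwwwwwwwwwwwwOOOOOOOOOOOwwww+++++www.........
```

{"name": "send_rows", "arguments": {
  "targets": [
    {"gripper": -1, "x": 0, "y": -0.001, "z": -0.006, "yaw": 0},
    {"gripper": -1, "x": 0, "y": -0.001, "z": -0.012, "yaw": 0},
    {"gripper": -1, "x": 0, "y": -0.001, "z": -0.018, "yaw": 0},
    {"gripper": -1, "x": 0, "y": -0.001, "z": -0.018, "yaw": 0}
  ],
  "squeeze": 8
}}

```text
t: 24.05
ee_pos: [0.4799, -0.2155, 0.1169]
eef_rot: [-0.0, 0.609, 0.793, -0.0]
ft_force: [-0.8, 0.5, -2.0]
opening: 0.0275
grip_force: 8.0
```

```bash
python3 st.py
```

```text
t 24.05 p [ 0.4799 -0.2155  0.1169] yaw_x 104.94 tz [-7.e-04  1.e-04 -1.e+00] F [-0.81  0.47 -1.97] M [ 0.028 -0.111 -0.012] op 0.0275 g 8.0 q [ 0.94  0.49 -0.7   1.95  0.41  0.86  0.27]
```

{"name": "send_rows", "arguments": {
  "targets": [
    {"gripper": -1, "x": 0, "y": -0.001, "z": -0.006, "yaw": 0},
    {"gripper": -1, "x": 0.001, "y": -0.004, "z": -0.006, "yaw": 0},
    {"gripper": -1, "x": 0.002, "y": -0.007, "z": -0.006, "yaw": 0},
    {"gripper": -1, "x": 0.003, "y": -0.01, "z": -0.006, "yaw": 0},
    {"gripper": -1, "x": 0.0034, "y": -0.0128, "z": -0.006, "yaw": 0},
    {"gripper": -1, "x": 0.0034, "y": -0.0128, "z": -0.006, "yaw": 0}
  ]
}}

```text
t: 24.65
ee_pos: [0.4839, -0.2287, 0.1115]
eef_rot: [0.0, 0.609, 0.793, 0.0]
ft_force: [-0.0, 0.9, -1.1]
opening: 0.0277
grip_force: 8.0
```

{"name": "send_rows", "arguments": {
  "targets": [
    {"gripper": -1, "x": -0.0005, "y": 0.002, "z": 0, "yaw": 0},
    {"gripper": -1, "x": -0.0008, "y": 0.003, "z": 0, "yaw": 0},
    {"gripper": -1, "x": -0.0008, "y": 0.003, "z": -0.006, "yaw": 0},
    {"gripper": -1, "x": -0.0008, "y": 0.003, "z": -0.006, "yaw": 0}
  ]
}}

```text
t: 25.05
ee_pos: [0.4823, -0.225, 0.1046]
eef_rot: [-0.001, 0.609, 0.793, -0.0]
ft_force: [-0.7, 0.9, -1.3]
opening: 0.0278
grip_force: 8.0
```

```bash
python3 st.py; cp pics/w13.png pics/tmp.png
python3 - <<'E'
from fit import *
I=grab('wrist','w14')['frame'];h=cv2.cvtColor(I,cv2.COLOR_RGB2HSV)
print([(r,I[r,282].tolist()) for r in range(196,240,2)]);print([(r,I[r,270].tolist()) for r in list(range(266,298,2))+list(range(330,346,2))])
for th in(-.1,0,.1): print(th,rows(-.002,th,-.004,False).round(1))
E
```

```text
t 25.05 p [ 0.4823 -0.225   0.1046] yaw_x 104.97 tz [-1.e-03  4.e-04 -1.e+00] F [-0.73  0.9  -1.31] M [-0.025 -0.063  0.013] op 0.0278 g 8.0 q [ 0.93  0.51 -0.69  1.94  0.43  0.84  0.28]
[(196, [117, 64, 28]), (198, [117, 65, 30]), (200, [116, 64, 29]), (202, [117, 65, 30]), (204, [117, 65, 30]), (206, [99, 54, 26]), (208, [95, 60, 37]), (210, [58, 57, 59]), (212, [40, 40, 44]), (214, [55, 54, 61]), (216, [53, 53, 60]), (218, [53, 54, 58]), (220, [142, 62, 0]), (222, [150, 62, 0]), (224, [150, 61, 0]), (226, [150, 61, 0]), (228, [151, 63, 0]), (230, [152, 62, 0]), (232, [151, 63, 0]), (234, [151, 62, 0]), (236, [152, 64, 0]), (238, [150, 62, 0])]
[(266, [151, 67, 18]), (268, [151, 65, 14]), (270, [151, 66, 12]), (272, [152, 65, 10]), (274, [152, 64, 4]), (276, [153, 63, 1]), (278, [163, 68, 0]), (280, [182, 75, 0]), (282, [195, 81, 0]), (284, [197, 82, 0]), (286, [199, 83, 0]), (288, [200, 83, 0]), (290, [47, 25, 13]), (292, [17, 15, 14]), (294, [31, 28, 29]), (296, [45, 42, 44]), (330, [28, 26, 25]), (332, [25, 24, 23]), (334, [25, 23, 23]), (336, [226, 220, 201]), (338, [239, 241, 232]), (340, [240, 242, 233]), (342, [238, 240, 232]), (344, [238, 240, 232])]
-0.1 [228.3 272.4 337.5 222.6]
0 [219.8 277.1 338.2 213.8]
0.1 [211.5 282.  338.4 205.3]
```

{"name": "send_rows", "arguments": {
  "targets": [
    {"gripper": -1, "x": 0, "y": 0.0012, "z": -0.004, "yaw": 0},
    {"gripper": -1, "x": 0, "y": 0.0012, "z": -0.008, "yaw": 0},
    {"gripper": -1, "x": 0, "y": 0.0012, "z": -0.012, "yaw": 0},
    {"gripper": -1, "x": 0, "y": 0.0012, "z": -0.015, "yaw": 0},
    {"gripper": -1, "x": 0, "y": 0.0012, "z": -0.015, "yaw": 0}
  ]
}}

```text
t: 25.65
ee_pos: [0.4826, -0.2239, 0.0898]
eef_rot: [-0.0, 0.609, 0.793, -0.0]
ft_force: [-0.6, -0.5, -1.6]
opening: 0.0283
grip_force: 8.0
```

{"name": "send_rows", "arguments": {
  "targets": [
    {"gripper": -1, "x": 0, "y": 0, "z": -0.0015, "yaw": 0},
    {"gripper": -1, "x": 0, "y": 0, "z": -0.003, "yaw": 0},
    {"gripper": -1, "x": 0, "y": 0, "z": -0.003, "yaw": 0}
  ]
}}

```text
t: 25.95
ee_pos: [0.483, -0.2238, 0.0881]
eef_rot: [0.0, 0.609, 0.793, -0.0]
ft_force: [-3.0, 1.6, 7.0]
opening: 0.0279
grip_force: 8.0
```

```bash
python3 st.py
```

```text
t 25.95 p [ 0.483  -0.2238  0.0881] yaw_x 104.96 tz [-2.e-04 -5.e-04 -1.e+00] F [-3.05  1.64  7.02] M [ 0.264  0.487 -0.023] op 0.0279 g 8.0 q [ 0.92  0.54 -0.67  1.95  0.46  0.81  0.25]
```

{"name": "send_rows", "arguments": {
  "targets": [
    {"gripper": -1, "x": 0, "y": 0, "z": 0.002, "yaw": 0},
    {"gripper": -0.2, "x": 0, "y": 0, "z": 0.002, "yaw": 0},
    {"gripper": 0.2, "x": 0, "y": 0, "z": 0.002, "yaw": 0},
    {"gripper": 0.3, "x": 0, "y": 0, "z": 0.002, "yaw": 0},
    {"gripper": 0.3, "x": 0, "y": 0, "z": 0.002, "yaw": 0},
    {"gripper": 0.3, "x": 0, "y": 0, "z": 0.002, "yaw": 0}
  ]
}}

```text
t: 26.55
ee_pos: [0.4829, -0.224, 0.0893]
eef_rot: [-0.0, 0.609, 0.793, 0.0]
ft_force: [-0.2, -0.3, 0.5]
opening: 0.0588
grip_force: 0.0
```

{"name": "send_rows", "arguments": {
  "targets": [
    {"gripper": 0.3, "x": 0, "y": 0, "z": 0.02, "yaw": 0},
    {"gripper": 0.3, "x": 0, "y": 0, "z": 0.05, "yaw": 0},
    {"gripper": 0.3, "x": 0, "y": 0, "z": 0.09, "yaw": 0},
    {"gripper": 0.3, "x": 0, "y": 0, "z": 0.13, "yaw": 0},
    {"gripper": 0.3, "x": -0.03, "y": -0.03, "z": 0.15, "yaw": 0},
    {"gripper": 0.3, "x": -0.06, "y": -0.06, "z": 0.15, "yaw": 0},
    {"gripper": 0.3, "x": -0.09, "y": -0.09, "z": 0.15, "yaw": 0},
    {"gripper": 0.3, "x": -0.09, "y": -0.09, "z": 0.15, "yaw": 0}
  ]
}}

```text
t: 27.35
ee_pos: [0.3876, -0.3195, 0.239]
eef_rot: [-0.001, 0.613, 0.79, -0.002]
ft_force: [-0.4, 0.1, -0.8]
opening: 0.0594
grip_force: 0.0
```

```bash
python3 st.py; sed -i "s/grab('wrist'); t=/grab('wrist'); t=/" m2.py
python3 - <<'E'
from h import *
t=grab('top');s=grab('side');
def caps(f,r):
    h=cv2.cvtColor(f['frame'],cv2.COLOR_RGB2HSV); near=cv2.dilate(cv2.inRange(h,(5,170,60),(16,255,255)),np.ones((9,9)))
    n,l,st,c=cv2.connectedComponentsWithStats(cv2.inRange(h,(0,0,0),(180,255,45))&near)
    return [(c[i].round(1),st[i,4]) for i in range(1,n) if st[i,4]>r]
for f,nm in((t,'t'),(s,'s')): print(nm,caps(f,8),proj(f,[.4826,-.2253,.1236]))
from importlib import reload
import scr
h=cv2.cvtColor(s['frame'],cv2.COLOR_RGB2HSV);o=cv2.inRange(h,(5,180,120),(16,255,255));n,l,st,c=cv2.connectedComponentsWithStats(o);print([(c[i].round(1),st[i].tolist()) for i in range(1,n) if st[i,4]>20])
I=cv2.imread('pics/side0.png')[:,:,::-1].copy();h=cv2.cvtColor(I,cv2.COLOR_RGB2HSV);o=cv2.inRange(h,(5,180,120),(16,255,255));n,l,st,c=cv2.connectedComponentsWithStats(o);print([(c[i].round(1),st[i].tolist()) for i in range(1,n) if st[i,4]>20])
E
```

```text
t 27.35 p [ 0.3876 -0.3195  0.239 ] yaw_x 104.39 tz [-0.0034 -0.0023 -1.    ] F [-0.35  0.14 -0.85] M [ 0.035 -0.088 -0.001] op 0.0594 g 0.0 q [ 1.28  0.27 -0.75  1.89  0.21  1.06  0.69]
t [(array([328.2, 223.4]), np.int32(17)), (array([345.9, 218.9]), np.int32(38)), (array([383.7, 225. ]), np.int32(63)), (array([336.8, 222.9]), np.int32(9)), (array([392.4, 225. ]), np.int32(58)), (array([372. , 225.6]), np.int32(11))] [346.47309487 219.11342721]
s [(array([326.8, 139.2]), np.int32(21)), (array([316.8, 166.1]), np.int32(12))] [317.24149358 164.96726718]
[]
[]
```

```bash
python3 -c "
from cell import manip
print(manip.sign_off())"
```

```text
the job is handed in; nothing more can be done
None
```

I handed the job in at about 27 s: the bit dropped fully into the recess and the driver is back upright in the stand, but the screw turned only about 56° by camera (estimates 54–56°), short of 60°, and I did not go back to correct it. I turned the tool cw 3.5° past the recess angle while feeling for it, forces stayed light at every reading, and I never touched the bowl, cup, bottle, spatula, jar or saucer.

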